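Pin the bench torch and lock it with its R-clip

ROBOT

A 6-joint arm with a two-finger parallel gripper is mounted at the origin on the work surface. World frame = base frame: x ahead of the robot, y to its left, z up, the work surface at z = 0. Lengths are in m, angles in degrees, forces in N, time in s.
With the tool pointing down it reaches from about 0.25 to 0.775 m from the base axis. Payload 8.9 kg.
Tool frame: the origin (TCP) lies midway between the tips of the shut fingers; the grasp point (between the pads) lies manip.grip_point_offset behind it (manip.grip_point_offset is the distance from the TCP to the grasp point, in m); z points along the fingers, y is the direction in which the jaws open and shut (so a half turn about z gives the same grasp; the last joint's range is limited). The gripper opens to 85 mm and grips with 20 to 120 N. Pads are 22 mm wide; open, the fingers measure 114 mm over their backs; the gripper's body (76 mm by 85 mm) begins 54 mm behind the grasp point. The pads swing forward as they close: fully open they stand 13 mm farther back than shut.
Start: joints at [-84.815, 16.656, -8.789, 64.555, 0, 82.019], TCP at [0.12, -0.511, 0.231] pointing down, gripper open.
Joint ranges: [-144.48, 144.48], [-52.06, 99.96], [-74.48, 78.29], [-112.23, 115.85], [-86.99, 84.42], [-180, 180]. Speed limits (degrees/s): [127.2, 127.2, 159.86, 180, 180, 180].

INTERFACE

Orientations are given as a 3x3 rotation matrix whose columns are the frame's x, y, z axes.
In Python, from workcell import manip gives the robot as it stands.
- The arm moves only by the tool carry_out, never from a script. Its argument "targets" is a list of rows, each a list of 3 entries, a list of its own where there are three numbers: the finger opening in mm, from 0 to 85.4, then the shift along the world's x, y, z in units of 40 mm (1.0 is 40 mm), then the turn about the world's z in rad. In form: [[hand, [tx, ty, tz], yaw], ...]. A call has 1 to 20 rows; each row is the pose to reach, as a shift and turn from the pose measured when the call began; what a row does not reach only later rows make up. A row lasts 1/12 s, in which the tool goes at most 41.7 mm and 7.16 degrees, less where a joint would pass 70% of its speed; a pose out of reach is approached as far as the arm can. A call with a gripper value outside its range is refused whole. The fingers move at their own pace and stop on an object; "force" is the grip in N (left out, the last holds). Time passes only in rows, so rows that repeat a pose let the fingers close. It gives the time, the measured TCP pose, the force and the opening at its end, in the units of the state.
- manip.get_obs(): the state, without advancing time (a new reading comes with each control period).
- manip.camera(name): name is "scene" or "top" or "wrist"; returns the picture (400x640x3 uint8, blue, green, red); there is no depth.
- manip.calibration(name): a dict with "fx", "fy", "cx", "cy" (pixels), "view" (4x4, takes a point from world to camera coordinates); the wrist camera has in their place "mount" (4x4, takes a point from camera to tool coordinates, whose origin is the TCP and whose axes are the flange's). Camera axes: x right, y down, z forward; pixel columns grow to the right and rows downward; lengths in m; the calibration is good to about 2 mm. A picture is of the moment at which its call begins: read the wrist's pose just before it. calibration takes no time and is no camera call.
- manip.job_done(): hands the job in, once; it reports no verdict.
The state is a dict: "time": time; "q": joint angles; "qd": joint speeds; "tau": joint torques, N m; "eef_pos": TCP position; "eef_rot": TCP orientation; "wrist_force": force on the tool from outside, world axes, zero at the start; "moment": the same for the moment, N m; "gripper_width": opening from 0.0 (shut) to 1.0 (fully open).
Only numpy, scipy, OpenCV 4.12 (cv2) and the standard library are available. Lean on these libraries where they do the work, as an engineer would, in place of code of your own. Each camera call takes 0.05 s, during which the arm holds its last target.

TASK

The pivot pin of the bench torch has worked its way out of the yoke. Push the pin fully home by its head, then take the R-clip from its wooden stand and push its straight leg down through the pin's cross-hole, without forcing it, until the bent leg has ridden over the shaft and snapped round it and the clip is fully down. Let go, and leave the jar, the paddle and the dish where they are.

Things in the scene. Friction and masses are not known exactly. Their poses are not given: they have to be found in the camera images.
- yoke: Fixed steel torch yoke: base 120 x 130 x 10 mm and two grey upright cheeks (44 mm along x, 10 mm thick, tops 98 mm high, outer faces at y = +40 and -40 mm). A brass torch lies along x between them, x -97 to +100 mm, under 66 mm high, its lug up to 95 mm. Origin: centre of the underside, z up. The pin's axis runs along y at x = 0, 80 mm up.
- home (a point): Fixed point of the yoke (same axes): where the pin's origin is when the pin is home, 56 mm from the yoke's middle towards -y, 80 mm up. There the cross-hole, 7.4 mm square and vertical right through, is 16 mm outside the cheek; its mouth is 12 mm above this point, but up to 6 mm off along x (play), to be felt or seen. The shaft's free end is 16 mm beyond it.
- pin: Steel clevis pin along y in the yoke, shaft 24 mm in diameter; slides along y (4 N drag), starts drawn out 26 to 42 mm to +y; home, its head is hard against the cheek. Origin: where its cross-hole would be without play. The bores are worn: the free end, hole included, really lies up to 6 mm off to either side (along x), which this pose does not show; about 14 N sideways shifts it.
- pin_head (a point): Centre of the outer face of the pin's head (34 mm in diameter, 12 mm thick), 108 mm from the hole's centre towards +y. Push here towards -y.
- clip: Double-coil R-clip of 6 mm steel wire, 109 mm long, 85 g (hidden mass varies a little), legs down in the stand. Origin: the point of the straight leg that is in the hole's centre when home, z up the leg to the coil, x towards the bent leg, y across the clip; home, its y lies along the pin's y, either way round. A stop under the coil meets the shaft's top with the origin 0 to 1.5 mm too low.
- clip_coil (a point): Centre of the clip's coil, the place to grip: a flat-faced ring 30 mm in outer diameter, 14 mm thick along the clip's y. At x = +7, z = +46 mm of the clip.
- clip_tip (a point): End of the straight leg (6 mm thick, cut almost flat), 48 mm below the clip's origin.
- clip_throat (a point): Narrowest point of the bent leg, at x = +10.5, z = -14 mm of the clip when relaxed: 4.5 mm too little room for the shaft, so it must ride over it. Beyond it the leg flares out, to x = +19.5, z = -27 mm. Riding over takes 5 to 12 N of push, less past the widest part. Clip-to-pin contact forces (all contacts added, the spring pinch of up to 25 N included) over 40 N count as forcing.
- clip_spring (a joint): How far the springy bent leg is spread, rad: 0 relaxed, about 0.13 as the throat crosses the shaft's widest part, near 0 once snapped round it.
- stand: Fixed wooden block 64 x 44 mm, 50 mm tall, with a slot along x, 8.4 mm wide and open on top, where the clip's legs stand loosely. Origin: at the underside, 8 mm from the block's middle towards -x, straight below the clip's straight leg (clip origin 54 mm above it, same axes).
- jar: Bystander: lidded green glass jar, 56 mm in diameter, 85 mm tall. Origin: centre of its underside.
- paddle: Bystander: flat shaping paddle with wooden handle, 200 mm long, lying on the bench. Origin: underside, along its length.
- dish: Bystander: small white ceramic bowl, 64 mm in diameter, 26 mm tall. Origin: centre of its underside.
Not all that is in view belongs to the job. Several things have the shape of the yoke; the one meant has the colours described above.

How it is judged:
By the outcome, as a careful person would: the job done as asked, in the order asked, and still so for the second after the job is handed in, with the robot touching nothing.
It also fails if it takes over 72 s, if anything falls off the work surface, if the arm or the gripper's body presses on something with over 40 N, if the wrist force passes 120 N, or if a joint passes its speed limit or range.

## Working session

There is one attempt and no reset: what is moved stays moved. The work goes in short steps, Python scripts to look and compute and a tool call to move; the robot and the scene stay as the last step left them, time stands still between calls to the robot, and variables do not carry over. Pictures are saved under pics/ and viewed, and the job is handed in when it is done.

Besides the shell and the picture viewer there is one more tool, called after ">>>" by a JSON object that holds its "fn" and its "kwargs". carry_out: Moves the arm, as the interface text tells. Its arguments: {"type":"object","properties":{"targets":{"type":"array","items":{"type":"array"}},"force":{"type":"number"}},"required":["targets"]}

```bash
mkdir -p pics
python3 - <<'E'
from workcell import manip
import cv2
o=manip.get_obs();print(o['time'],o['eef_pos'],o['eef_rot'],o['gripper_width'],manip.grip_point_offset)
for n in('scene','top','wrist'):
    c=manip.calibration(n);print(n,c)
    cv2.imwrite(f'pics/a_{n}.png',manip.camera(n))
E
```

```text
0.0 [ 0.11954098 -0.51078093  0.23074832] [[ 9.73723636e-01  2.27732881e-01 -1.24148831e-04]
 [ 2.27732854e-01 -9.73722836e-01  1.25910030e-03]
 [ 1.65851988e-04 -1.25428849e-03 -9.99999200e-01]] 1.002688716894645 0.0187
scene {'fx': 395.9718132780622, 'fy': 395.9718132780622, 'cx': 315.7525756465838, 'cy': 192.74230432796685, 'view': array([[-0.20006844,  0.97971682,  0.01129435,  0.13836113],
       [ 0.5393615 ,  0.11975218, -0.8335158 , -0.20994336],
       [-0.81796198, -0.16066847, -0.55238017,  1.24327431],
       [ 0.        ,  0.        ,  0.        ,  1.        ]])}
top {'fx': 489.29705897665303, 'fy': 489.29705897665303, 'cx': 309.1596149135956, 'cy': 204.48302588667076, 'view': array([[ 0.02566458, -0.9996399 , -0.00783605, -0.06001568],
       [-0.99915642, -0.02539921, -0.03226976,  0.52209018],
       [ 0.03205911,  0.00865763, -0.99944848,  1.23509716],
       [ 0.        ,  0.        ,  0.        ,  1.        ]])}
wrist {'fx': 308.6730024524329, 'fy': 308.6730024524329, 'cx': 325.6567674058377, 'cy': 196.466081789377, 'mount': array([[-5.15550239e-05, -9.47912525e-01, -3.18530755e-01,
         8.27100354e-02],
       [ 9.99999990e-01, -7.74287188e-06, -1.38810641e-04,
        -1.02899337e-03],
       [ 1.29114002e-04, -3.18530759e-01,  9.47912517e-01,
        -1.41957707e-01],
       [ 0.00000000e+00,  0.00000000e+00,  0.00000000e+00,
         1.00000000e+00]])}
```

View pics/a_scene.png

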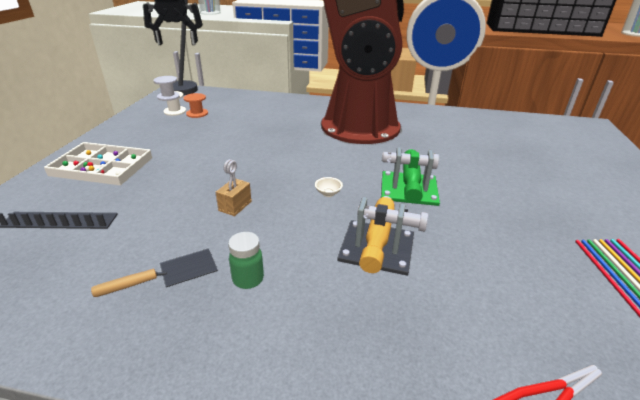

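View pics/a_top.png

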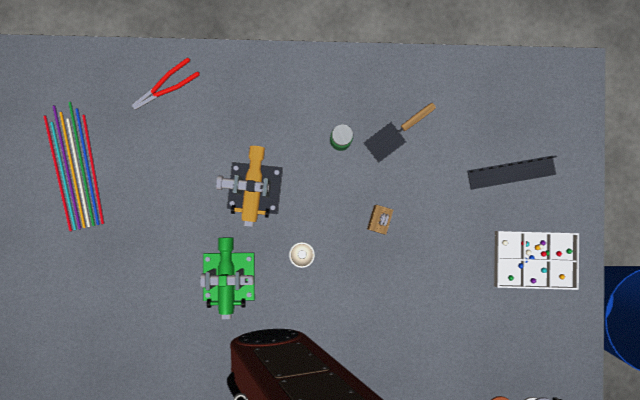

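View pics/a_wrist.png

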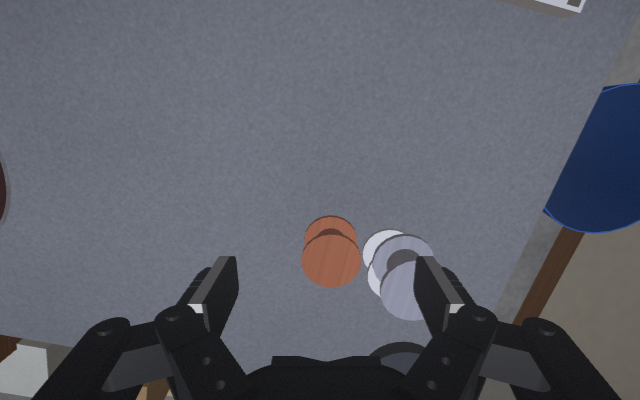

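The scene shows two yoke-shaped things. In the top view, one has a brass torch at (255,187) and one is all green at (228,280). Next is a close crop to check the brass one.

Run:
```python
import cv2,numpy as np
t=cv2.imread('pics/a_top.png');s=cv2.imread('pics/a_scene.png')
a=cv2.resize(t[135:240,205:295],None,fx=5,fy=5,interpolation=cv2.INTER_CUBIC)
cv2.imwrite('pics/b1.png',a)
b=cv2.resize(s[185:285,330:440],None,fx=6,fy=6,interpolation=cv2.INTER_CUBIC)
cv2.imwrite('pics/b2.png',b)
c=cv2.resize(t[195:245,355:405],None,fx=8,fy=8,interpolation=cv2.INTER_CUBIC)
d=cv2.resize(s[150:225,205:265],None,fx=400/75,fy=400/75,interpolation=cv2.INTER_CUBIC)
cv2.imwrite('pics/b3.png',np.hstack([c,d]))
```

```text
(no output)
```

View pics/b1.png

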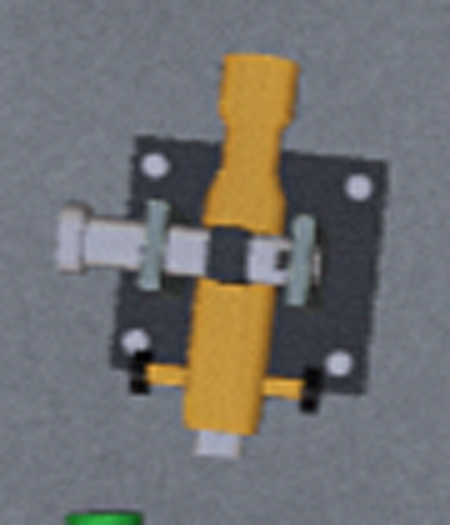

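View pics/b2.png

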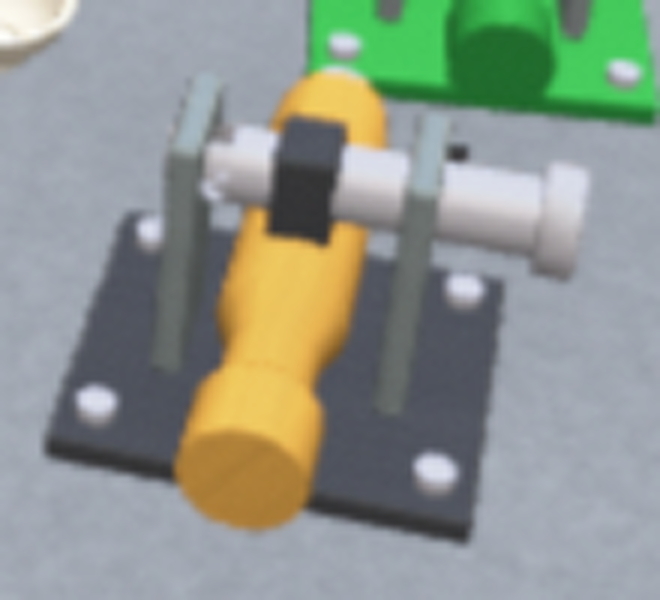

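View pics/b3.png

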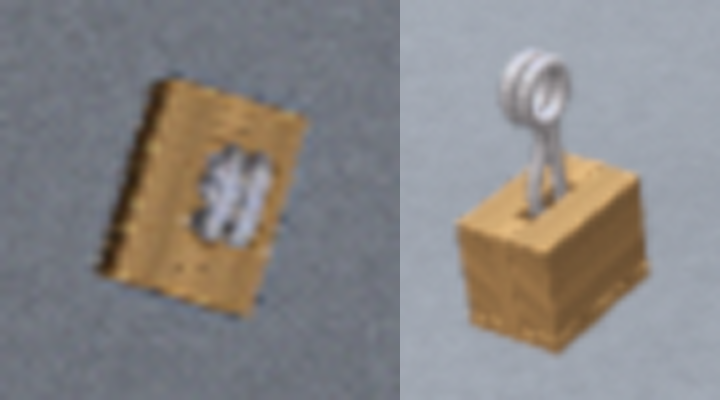

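The crop shows a dark base, grey cheeks, a brass torch and a steel pin with its head towards +y (image left), which fits the description. The clip's coil stands in the wooden block at about (384,219). Now I'll fit the poses.

```bash
cat > h.py <<'E'
from workcell import manip
import numpy as np, cv2
def cal(n,obs=None):
    c=manip.calibration(n);K=np.array([[c['fx'],0,c['cx']],[0,c['fy'],c['cy']],[0,0,1]])
    if n=='wrist':
        T=np.eye(4);T[:3,:3]=obs['eef_rot'];T[:3,3]=obs['eef_pos'];V=np.linalg.inv(T@c['mount'])
    else: V=c['view']
    return K,V
def back(n,uv,z,obs=None):
    K,V=cal(n,obs);uv=np.atleast_2d(np.array(uv,float));R=V[:3,:3];C=-R.T@V[:3,3]
    d=(R.T@np.linalg.inv(K)@np.c_[uv,np.ones(len(uv))].T).T
    return C+d*((z-C[2])/d[:,2])[:,None]
def proj(n,P,obs=None):
    K,V=cal(n,obs);P=np.atleast_2d(P);p=(V[:3,:3]@P.T).T+V[:3,3];p=(K@p.T).T
    return p[:,:2]/p[:,2:]
def tri(l):  # list of (name,uv,obs)
    A=[];b=[]
    for n,uv,o in l:
        K,V=cal(n,o);R=V[:3,:3];C=-R.T@V[:3,3];d=R.T@np.linalg.inv(K)@[uv[0],uv[1],1];d/=np.linalg.norm(d)
        M=np.eye(3)-np.outer(d,d);A.append(M);b.append(M@C)
    A=np.vstack(A);b=np.hstack(b);x,r,_,_=np.linalg.lstsq(A,b,rcond=None);return x,np.sqrt(r)
E
python3 - <<'E'
from h import *
np.set_printoptions(precision=4,suppress=True)
f=lambda p,s,o:np.array(p)/s+np.array(o)-0.5+0.5/s
c=f([(137,137),(388,162),(366,395),(110,367)],5,(205,135))
P=back('top',c,.01);print(P)
# corners TL:(+x,+y) TR:(+x,-y) BR BL
m=P.mean(0);print('centre',m,[np.linalg.norm(P[i]-P[(i+1)%4]) for i in range(4)])
d=(P[1]-P[0]+P[2]-P[3]);d2=(P[0]-P[3]+P[1]-P[2]);
print('yaw from y',np.degrees(np.arctan2(d[0],-d[1])),'from x',np.degrees(np.arctan2(d2[1],d2[0])))
# scene corners in b2: (130,215)(505,290)?(468,540)(45,450)
cs=f([(130,213),(503,288),(478,525),(48,437)],6,(330,185));print(back('scene',cs,.01), back('scene',cs,.01).mean(0))
# head
print('head face top', back('top',f([(60,238)],5,(205,135)),.08))
st=f([(172,78),(308,122),(252,318),(113,277)],8,(355,195));S=back('top',st,.05);print(S,S.mean(0),[np.linalg.norm(S[i]-S[(i+1)%4]) for i in range(4)])
s2=f([(460-400,225),(585-400,155),(640-400,178),(545-400,250)],400/75,(205,150));S2=back('scene',s2,.05);print(S2,S2.mean(0))
print(tri([('top',f((238,197),8,(355,195)),None),('scene',f((535-400,88),400/75,(205,150)),None)]))
E
```

```text
[[0.6266 0.1526 0.01  ]
 [0.6171 0.0244 0.01  ]
 [0.4982 0.0323 0.01  ]
 [0.5091 0.1627 0.01  ]]
centre [0.5628 0.093  0.01  ] [np.float64(0.12861668217247904), np.float64(0.11907573500512281), np.float64(0.13092517034210713), np.float64(0.11795282256028189)]
yaw from y -4.5278205540054195 from x -4.363664801212056
[[0.5018 0.0363 0.01  ]
 [0.5159 0.1628 0.01  ]
 [0.6295 0.1554 0.01  ]
 [0.6191 0.026  0.01  ]] [0.5666 0.0951 0.01  ]
head face top [[0.569  0.1763 0.08  ]]
[[ 0.5267 -0.2111  0.05  ]
 [ 0.5143 -0.253   0.05  ]
 [ 0.4539 -0.2371  0.05  ]
 [ 0.4653 -0.1943  0.05  ]] [ 0.49   -0.2239  0.05  ] [np.float64(0.043706747570488355), np.float64(0.062459337105904476), np.float64(0.04424885921768962), np.float64(0.0636417495104998)]
[[ 0.5183 -0.2502  0.05  ]
 [ 0.4578 -0.2211  0.05  ]
 [ 0.4699 -0.1929  0.05  ]
 [ 0.5277 -0.2111  0.05  ]] [ 0.4934 -0.2188  0.05  ]
(array([ 0.4904, -0.2246,  0.0997]), array([0.0003]))
```

The yoke is centred at about (0.563, 0.093) with yaw about -4.5°. The base sides come out at 0.129 and 0.119 m, which agrees with the given sizes. The pin is about 31 mm out. The stand block is at (0.490, -0.224) with yaw about -15°, and the coil at z 0.0997 against an expected 0.100. I'll go by way of the stand for a close look at which way round the clip stands.

>>> {"fn": "carry_out", "kwargs": {"targets": [[0,[7.5,7.15,0],-0.5],[0,[7.5,7.15,0],-0.5],[0,[7.5,7.15,0],-0.5],[0,[7.5,7.15,0],-0.5],[0,[7.5,7.15,0],-0.5],[0,[7.5,7.15,0],-0.5],[0,[7.5,7.15,0],-0.5],[0,[7.5,7.15,0],-0.5],[0,[7.5,7.15,0],-0.5],[0,[7.5,7.15,0],-0.5],[0,[7.5,7.15,0],-0.5],[0,[7.5,7.15,0],-0.5],[0,[7.5,7.15,0],-0.5]]}}

```text
time: 1.23
eef_pos: [0.4195, -0.2246, 0.2306]
eef_rot: [[0.964, -0.265, -0.0], [-0.265, -0.964, 0.001], [-0.001, -0.001, -1.0]]
wrist_force: [-0.2, -1.2, -0.2]
gripper_width: -0.002
```

```bash
cat > look.py <<'E'
from h import *
import sys,json
np.set_printoptions(precision=4,suppress=True)
o=manip.get_obs();cv2.imwrite(f'pics/{sys.argv[1]}.png',manip.camera('wrist'))
json.dump({k:np.array(o[k]).tolist() for k in('eef_pos','eef_rot')},open(f'pics/{sys.argv[1]}.json','w'))
print(o['time'],o['eef_pos'],np.degrees(np.arctan2(o['eef_rot'][1][0],o['eef_rot'][0][0])),o['wrist_force'],o['gripper_width'])
E
python3 look.py w1
```

```text
1.2333 [ 0.4195 -0.2246  0.2306] -15.37346039018451 [-0.2198 -1.1908 -0.1931] -0.001903727333020004
```

View pics/w1.png

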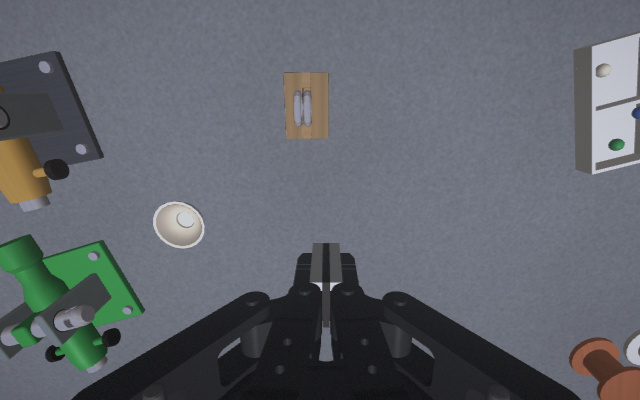

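The stand is at (306,105) and square to the image, with the coil at (303,108). I'll enlarge it.

Run:
```python
import cv2
a=cv2.imread('pics/w1.png')[62:148,270:342];cv2.imwrite('pics/w1c.png',cv2.resize(a,None,fx=6.5,fy=6.5,interpolation=cv2.INTER_CUBIC))
```

```text
(no output)
```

View pics/w1c.png

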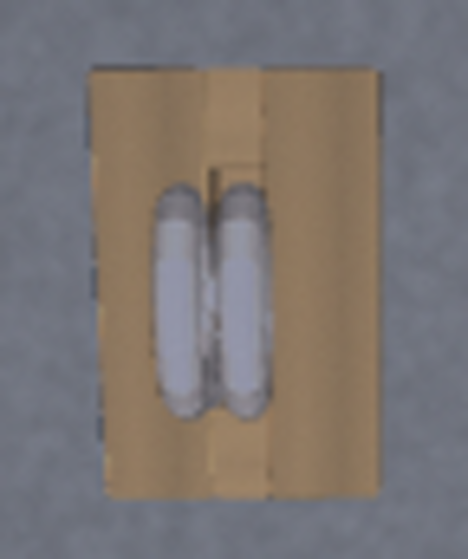

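Run:
```python
from h import *
import json
np.set_printoptions(precision=4,suppress=True)
f=lambda p,s,o:np.array(p)/s+np.array(o)-0.5+0.5/s
o=json.load(open('pics/w1.json'));o={k:np.array(v) for k,v in o.items()}
c=f([(92,70),(377,70),(379,497),(107,497)],6.5,(270,62))
P=back('wrist',c,.05,o);print(P,P.mean(0),[np.linalg.norm(P[i]-P[(i+1)%4]) for i in range(4)])
ax=P[0]-P[3]+P[1]-P[2];yaw=np.arctan2(ax[1],ax[0]);print(np.degrees(yaw))
m=P.mean(0);R=np.array([[np.cos(yaw),np.sin(yaw)],[-np.sin(yaw),np.cos(yaw)]])
coil=f([(215,302)],6.5,(270,62));print('coil@.113',back('wrist',coil,.113,o))
print('tri',tri([('wrist',coil[0],o),('top',f((238,197),8,(355,195)),None),('scene',f((135,88),400/75,(205,150)),None)]))
s=cv2.imread('pics/a_scene.png');
cv2.imwrite('pics/b4.png',cv2.resize(s[155:215,212:255],None,fx=10,fy=10,interpolation=cv2.INTER_CUBIC))
# candidates projected into scene crop
for sg in(1,-1):
  for nm,p in dict(straight50=(-8,0,.05),straight80=(-8,0,.09),bent50=(5,0,.05),throat=(2.5,0,.054-.014)).items():
    w=m[:2]+R.T@np.array([sg*p[0]/1000,0]);print(sg,nm,(proj('scene',[[*w,p[2]]])[0]-[212,155]+.5)*10)
```

```text
[[ 0.5278 -0.2107  0.05  ]
 [ 0.5165 -0.2517  0.05  ]
 [ 0.4554 -0.2354  0.05  ]
 [ 0.4669 -0.1935  0.05  ]] [ 0.4917 -0.2228  0.05  ] [np.float64(0.042586005134210715), np.float64(0.06328394432397416), np.float64(0.04338233513410632), np.float64(0.06329259571608739)]
-15.334414505242655
coil@.113 [[ 0.4926 -0.224   0.113 ]]
tri (array([ 0.4914, -0.2238,  0.1006]), array([0.0018]))
1 straight50 [236.3559 303.6153]
1 straight80 [217.1236 143.0695]
1 bent50 [199.5859 332.4497]
1 throat [211.6109 365.9084]
-1 straight50 [190.9804 339.198 ]
-1 straight80 [170.2477 177.275 ]
-1 bent50 [227.9447 310.2112]
-1 throat [225.6774 354.6909]
```

View pics/b4.png

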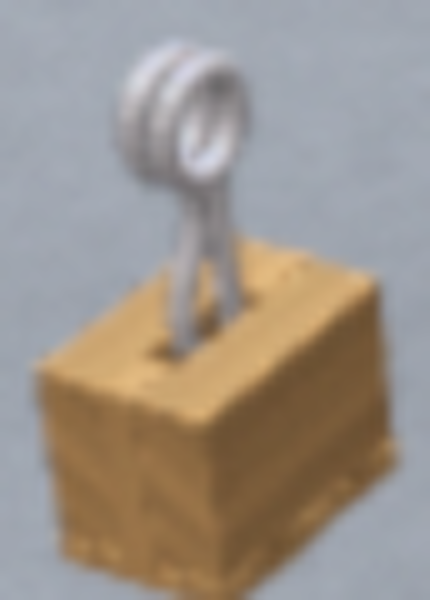

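The right leg in the crop, entering the slot at (240,305), is vertical and so is the straight one. The left leg at (183,350) leans, so it is the bent one. Clip +x is therefore the world direction of yaw -15.3°, and the coil is at (0.491, -0.2235, 0.100). Next I'll go to a viewpoint by the yoke.

>>> {"fn": "carry_out", "kwargs": {"targets": [[0,[2.0,10.6,0],0.19],[0,[2.0,10.6,0],0.19],[0,[2.0,10.6,0],0.19],[0,[2.0,10.6,0],0.19],[0,[2.0,10.6,0],0.19],[0,[2.0,10.6,0],0.19],[0,[2.0,10.6,0],0.19],[0,[2.0,10.6,0],0.19],[0,[2.0,10.6,0],0.19],[0,[2.0,10.6,0],0.19],[0,[2.0,10.6,0],0.19],[0,[2.0,10.6,0],0.19],[0,[2.0,10.6,0],0.19]]}}

```text
time: 2.37
eef_pos: [0.4934, 0.0716, 0.2306]
eef_rot: [[1.0, -0.025, -0.001], [-0.025, -0.999, 0.036], [-0.002, -0.036, -0.999]]
wrist_force: [-0.4, 0.6, -0.4]
gripper_width: 0.001
```

```bash
python3 look.py w2
```

```text
2.3667 [0.4934 0.0716 0.2306] -1.4383902217564315 [-0.3551  0.5617 -0.37  ] 0.0005866696601299148
```

View pics/w2.png

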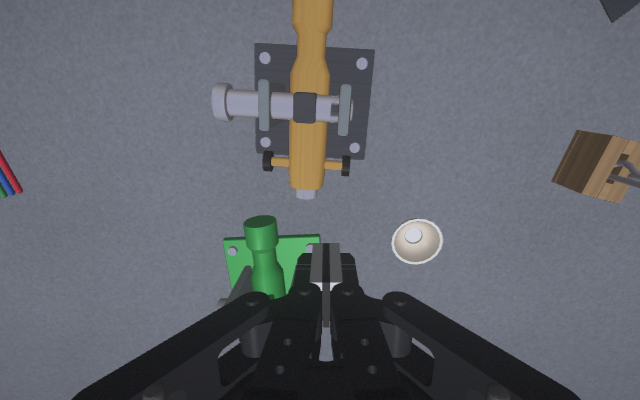

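The yoke is plain in this view, with its base corners near (255,44), (374,50), (364,159) and (256,152), the pin head at (221,102) and the cheeks at x 264 and 345. I'll refine from these.

Run:
```python
from h import *
import json
a=cv2.imread('pics/w2.png')
cv2.imwrite('pics/w2c.png',cv2.resize(a[35:170,200:385],None,fx=4.3,fy=4.3,interpolation=cv2.INTER_CUBIC))
o=manip.get_obs();print(o['time'],o['eef_pos'],o['eef_rot'],o['qd'])
```

```text
2.4167 [0.49356514 0.07184833 0.2306423 ] [[ 9.99691287e-01 -2.48353809e-02 -7.31098696e-04]
 [-2.47928731e-02 -9.99041885e-01  3.60641966e-02]
 [-1.62606628e-03 -3.60349371e-02 -9.99349208e-01]] [ 0.33333863 -0.42351827 -0.52097161 -0.04232041 -0.04432473 -0.01173682]
```

View pics/w2c.png

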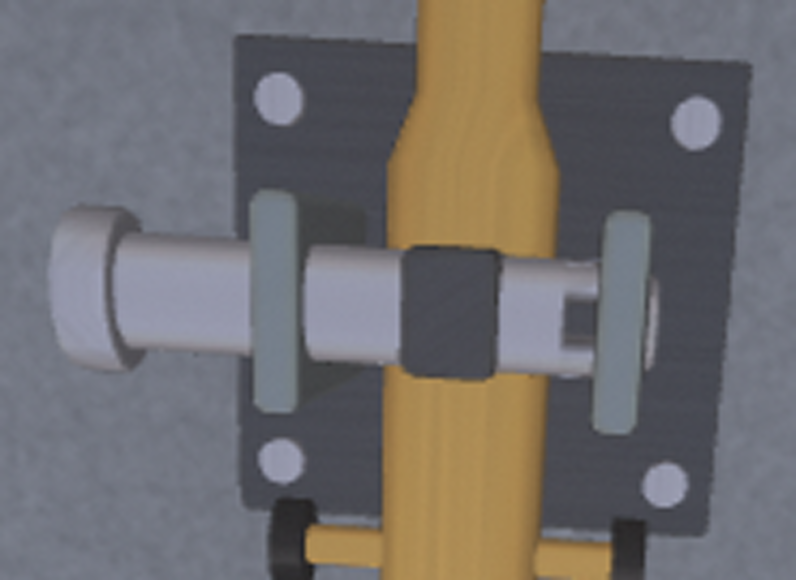

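Run:
```python
from h import *
import json
np.set_printoptions(precision=4,suppress=True)
f=lambda p,s,o:np.array(p)/s+np.array(o)-0.5+0.5/s
o=json.load(open('pics/w2.json'));o={k:np.array(v) for k,v in o.items()}
g=lambda l:f(l,4.3,(200,35))
P=back('wrist',g([(236,36),(751,65),(707,535),(243,507)]),.01,o);print(P,P.mean(0),[np.linalg.norm(P[i]-P[(i+1)%4]) for i in range(4)])
y=(P[0]-P[1]+P[3]-P[2]);x=P[0]-P[3]+P[1]-P[2];print(np.degrees([np.arctan2(-y[0],y[1]),np.arctan2(x[1],x[0])]))
# cheeks tops corners z=.098
C=back('wrist',g([(252,192),(297,192),(295,412),(255,412),(606,212),(651,214),(636,433),(594,431)]),.098,o);print(C[:4].mean(0),C[4:].mean(0),C.mean(0)); d=C[:4].mean(0)-C[4:].mean(0);print(np.degrees(np.arctan2(-d[0],d[1])),np.linalg.norm(d))
t=f([(157,245),(302,260)],5,(205,135));T=back('top',t,.098);print('top cheeks',T,T.mean(0));d=T[0]-T[1];print(np.degrees(np.arctan2(-d[0],d[1])),np.linalg.norm(d))
print('head ctr', back('wrist',g([(58,290)]),.08,o), 'headtop near edge',back('wrist',g([(118,207),(65,207)]),.08,o))
```

```text
[[0.628  0.1536 0.01  ]
 [0.6177 0.0259 0.01  ]
 [0.5    0.0351 0.01  ]
 [0.5102 0.1634 0.01  ]] [0.564  0.0945 0.01  ] [np.float64(0.12805294268265152), np.float64(0.11800249991250257), np.float64(0.12871343796730522), np.float64(0.11823827615297129)]
[-4.5731 -4.5967]
[0.5667 0.1292 0.098 ] [0.5611 0.06   0.098 ] [0.5639 0.0946 0.098 ]
-4.594255979986982 0.06942995360368218
top cheeks [[0.5655 0.1267 0.098 ]
 [0.5602 0.0579 0.098 ]] [0.5629 0.0923 0.098 ]
-4.4699496156832685 0.06897889340101765
head ctr [[0.5702 0.1798 0.08  ]] headtop near edge [[0.5865 0.1647 0.08  ]
 [0.5868 0.1759 0.08  ]]
```

Yoke centre is (0.5635, 0.0937) with yaw -4.58°. Both methods agree within 2 mm. The cheek spacing measures 69.4 mm against a true 70 mm. The push start is 120 mm along the yoke's +y, at (0.573, 0.213).

>>> {"fn": "carry_out", "kwargs": {"targets": [[0,[1.0,1.8,0],-0.03],[0,[2.0,3.55,0],-0.055],[0,[2.0,3.55,0],-0.055],[0,[2.0,3.55,0],-0.055],[0,[2.0,3.55,0],-0.055],[0,[2.0,3.55,0],-0.055],[0,[2.0,3.55,0],-0.055],[0,[2.0,3.55,0],-0.055]]}}

```text
time: 3.08
eef_pos: [0.5671, 0.0875, 0.2307]
eef_rot: [[1.0, -0.014, -0.002], [-0.014, -0.997, 0.072], [-0.003, -0.071, -0.997]]
wrist_force: [-0.6, 0.1, 0.5]
gripper_width: -0.001
```

Run:
```python
from h import *
np.set_printoptions(precision=3,suppress=True)
o=manip.get_obs();print(o['q'],o['qd'],o['tau'],o['eef_pos'],o['wrist_force'],o['moment'])
```

```text
[ -0.865  21.819  -1.533  66.821   4.099 179.942] [ 0.538  2.595  4.03   1.477  0.089 -0.106] [ -0.152 -60.085  33.376  -0.054   0.312  -0.   ] [0.567 0.088 0.231] [-0.649  0.143  0.544] [-0.042  0.057 -0.029]
```

Joint 6 has hit its +180° limit (yaw = q1 - q6 + 180), which stopped the move and tilted the tool. I'll turn the tool half round the other way, so q6 ends near 0, and check whether the tilt goes.

>>> {"fn": "carry_out", "kwargs": {"targets": [[0,[0,0,0.2],0.12],[0,[0,0,0.2],0.24],[0,[0,0,0.2],0.36],[0,[0,0,0.2],0.36]]}}

```text
time: 3.42
eef_pos: [0.5671, 0.0875, 0.2389]
eef_rot: [[0.939, 0.343, -0.027], [0.344, -0.937, 0.066], [-0.003, -0.071, -0.997]]
wrist_force: [0.2, -0.3, 0.3]
gripper_width: 0.001
```

Run:
```python
from h import *
np.set_printoptions(precision=3,suppress=True)
o=manip.get_obs();print(o['time'],o['q'],o['qd'],o['eef_pos'],o['eef_rot'])
```

```text
3.4167 [ -0.678  22.857   1.257  70.014   3.771 159.142] [-0.008 -0.253 -0.908 -1.152  0.234 12.952] [0.567 0.088 0.239] [[ 0.939  0.343 -0.027]
 [ 0.344 -0.937  0.066]
 [-0.003 -0.071 -0.997]]
```

The tilt stays as the reference, because each call builds on the measured pose. It is about 4.1° about the tool's x. With tool y turned radially outward and the arm near full reach, over-reaching should swing the fingers out and cancel it. I'll go there carefully.

>>> {"fn": "carry_out", "kwargs": {"targets": [[0,[0.5,0,0],0.12],[0,[1.0,0,0],0.24],[0,[1.5,0,0],0.36],[0,[2.0,0,0],0.48],[0,[2.5,0,0],0.6],[0,[3.0,0,0],0.72],[0,[3.5,0,0],0.84],[0,[4.0,0,0],0.96],[0,[4.5,0,0],1.08],[0,[4.7,0,0],1.2],[0,[4.7,0,0],1.32],[0,[4.7,0,0],1.34],[0,[4.7,0,0],1.34]]}}

```text
time: 4.5
eef_pos: [0.7549, 0.0877, 0.2386]
eef_rot: [[-0.116, 0.991, -0.071], [0.993, 0.116, -0.011], [-0.003, -0.072, -0.997]]
wrist_force: [-1.0, 0.3, 0.3]
gripper_width: 0.001
```

```bash
cat > st.py <<'E'
from h import *
np.set_printoptions(precision=4,suppress=True)
o=manip.get_obs();R=np.array(o['eef_rot']);print(o['time'],'q',o['q'],'p',o['eef_pos'],'yaw',np.degrees(np.arctan2(R[1,0],R[0,0])),'tilt(row z)',np.degrees(R[2,:2]),'tool z',R[:,2],'F',o['wrist_force'],'w',o['gripper_width'])
E
python3 st.py
```

```text
4.5 q [ 1.3611 52.6717 54.7607 96.1745 -0.5517 84.7232] p [0.7549 0.0877 0.2386] yaw 96.66382653345696 tilt(row z) [-0.1726 -4.1153] tool z [-0.071  -0.0113 -0.9974] F [-1.0477  0.3091  0.28  ] w 0.0013176426093640813
```

>>> {"fn": "carry_out", "kwargs": {"targets": [[0,[0.2,0,0],-0.05],[0,[0.4,0,0],-0.09],[0,[0.6,0,0],-0.09],[0,[0.8,0,0],-0.09],[0,[1.0,0,0],-0.09]]}}

```text
time: 4.92
eef_pos: [0.7843, 0.0866, 0.2307]
eef_rot: [[-0.021, 0.997, -0.071], [1.0, 0.02, -0.004], [-0.003, -0.072, -0.997]]
wrist_force: [0.7, -0.4, -0.5]
gripper_width: 0.002
```

```bash
python3 st.py
```

```text
4.9167 q [  1.0624  63.9684  77.9783 108.1117  -0.1516  89.8906] p [0.7843 0.0866 0.2307] yaw 91.18229212542373 tilt(row z) [-0.1433 -4.0985] tool z [-0.0715 -0.004  -0.9974] F [ 0.7013 -0.4087 -0.4581] w 0.0021098435185931755
```

>>> {"fn": "carry_out", "kwargs": {"targets": [[0,[0.3,0,0],0],[0,[0.6,0,0],0],[0,[0.6,0,0],0]]}}

```text
time: 5.17
eef_pos: [0.7956, 0.0848, 0.2248]
eef_rot: [[-0.019, 0.998, -0.052], [1.0, 0.019, -0.002], [-0.002, -0.052, -0.999]]
wrist_force: [-0.3, -0.3, 0.2]
gripper_width: -0.001
```

```bash
python3 st.py
```

```text
5.1667 q [  0.897   64.4418  78.201  106.7508  -0.0963  89.835 ] p [0.7956 0.0848 0.2248] yaw 91.06683772073802 tilt(row z) [-0.0876 -2.9905] tool z [-0.0522 -0.0025 -0.9986] F [-0.2575 -0.3319  0.1675] w -0.0005453988608565649
```

It works, and the tilt is down to 3.0°. I'll continue.

>>> {"fn": "carry_out", "kwargs": {"targets": [[0,[0.5,0,0],0],[0,[1.0,0,0],0],[0,[1.2,0,0],0],[0,[1.2,0,0],0]]}}

```text
time: 5.5
eef_pos: [0.8164, 0.0817, 0.2118]
eef_rot: [[-0.018, 1.0, -0.019], [1.0, 0.018, 0.0], [0.0, -0.019, -1.0]]
wrist_force: [-0.1, 0.1, -0.4]
gripper_width: 0.002
```

```bash
python3 st.py
```

```text
5.5 q [  0.6155  65.3113  78.2065 103.9638   0.0118  89.5828] p [0.8164 0.0817 0.2118] yaw 91.03246710907473 tilt(row z) [ 0.0196 -1.0684] tool z [-0.0187  0.     -0.9998] F [-0.0539  0.0967 -0.3991] w 0.0023474425291967406
```

>>> {"fn": "carry_out", "kwargs": {"targets": [[0,[0.3,0,0],0],[0,[0.62,0,0],0],[0,[0.62,0,0],0]]}}

```text
time: 5.75
eef_pos: [0.8274, 0.0801, 0.2046]
eef_rot: [[-0.018, 1.0, -0.001], [1.0, 0.018, 0.001], [0.001, -0.001, -1.0]]
wrist_force: [-0.2, -0.1, -0.4]
gripper_width: 0.003
```

```bash
python3 st.py
```

```text
5.75 q [  0.4722  65.8083  78.2064 102.4711   0.0699  89.4514] p [0.8274 0.0801 0.2046] yaw 91.02078875502075 tilt(row z) [ 0.0706 -0.0723] tool z [-0.0013  0.0012 -1.    ] F [-0.2479 -0.1205 -0.3747] w 0.002751528286656266
```

The tilt is below 0.1° now. I'll turn to yaw 175.4° and go over the push start point.

>>> {"fn": "carry_out", "kwargs": {"targets": [[0,[-0.6,0,0.1],0.05],[0,[-1.2,0,0.2],0.15],[0,[-1.8,0.4,0.4],0.26],[0,[-2.4,0.8,0.6],0.38],[0,[-3.0,1.2,0.6],0.5],[0,[-3.6,1.6,0.6],0.62],[0,[-4.2,2.0,0.6],0.74],[0,[-4.8,2.4,0.6],0.86],[0,[-5.4,2.8,0.6],0.98],[0,[-6.0,3.1,0.6],1.1],[0,[-6.36,3.33,0.6],1.22],[0,[-6.36,3.33,0.6],1.34],[0,[-6.36,3.33,0.6],1.46],[0,[-6.36,3.33,0.6],1.473],[0,[-6.36,3.33,0.6],1.473]]}}

```text
time: 7.0
eef_pos: [0.5729, 0.2135, 0.2289]
eef_rot: [[-0.997, 0.075, -0.001], [0.075, 0.997, -0.001], [0.001, -0.001, -1.0]]
wrist_force: [0.4, -0.2, 0.4]
gripper_width: -0.002
```

```bash
python3 st.py
```

```text
7.0 q [13.6169 26.3467  5.3233 69.0358 -0.0467 17.9105] p [0.5729 0.2135 0.2289] yaw 175.70635374606275 tilt(row z) [ 0.042  -0.0627] tool z [-0.0008 -0.001  -1.    ] F [ 0.3584 -0.195   0.3728] w -0.0023858097697287725
```

>>> {"fn": "carry_out", "kwargs": {"targets": [[0,[0,0,-1.0],0],[0,[0,0,-2.0],0],[0,[0,0,-3.0],0],[0,[0,0,-4.0],0],[0,[0,0,-4.0],0],[0,[-0.02,-0.25,-4.0],0],[0,[-0.02,-0.25,-4.0],0]]}}

```text
time: 7.58
eef_pos: [0.5732, 0.2024, 0.071]
eef_rot: [[-0.997, 0.077, 0.001], [0.077, 0.997, -0.001], [-0.001, -0.001, -1.0]]
wrist_force: [0.4, -0.1, 0.1]
gripper_width: 0.001
```

```bash
python3 st.py; python3 look.py w3; python3 -c "
from h import *
cv2.imwrite('pics/t3.png',manip.camera('scene')[150:300,300:480].repeat(4,0).repeat(4,1))"
```

```text
7.5833 q [12.6015 32.7622 -9.0179 48.1775 -0.0859 17.0154] p [0.5732 0.2024 0.071 ] yaw 175.58611529694065 tilt(row z) [-0.0656 -0.0697] tool z [ 0.001  -0.0013 -1.    ] F [ 0.4228 -0.0959  0.1194] w 0.0011742983446667973
7.5833 [0.5732 0.2024 0.071 ] 175.58611529694065 [ 0.4228 -0.0959  0.1194] 0.0011742983446667973
```

View pics/t3.png

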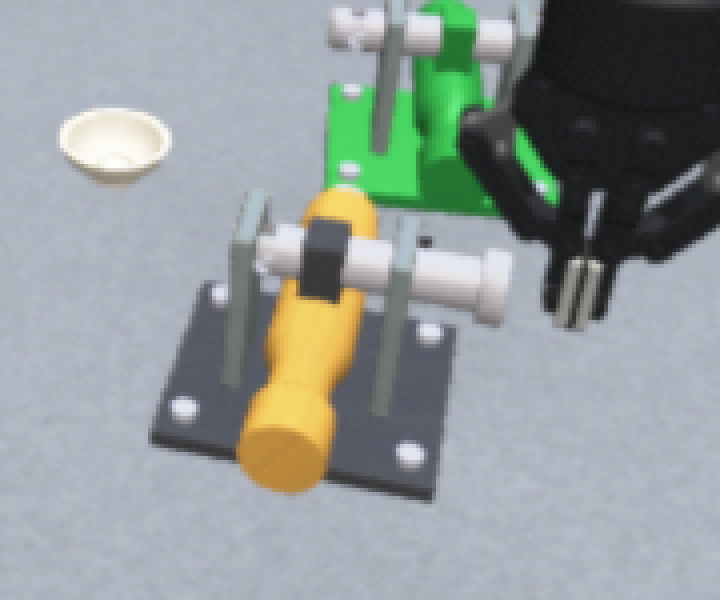

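View pics/w3.png

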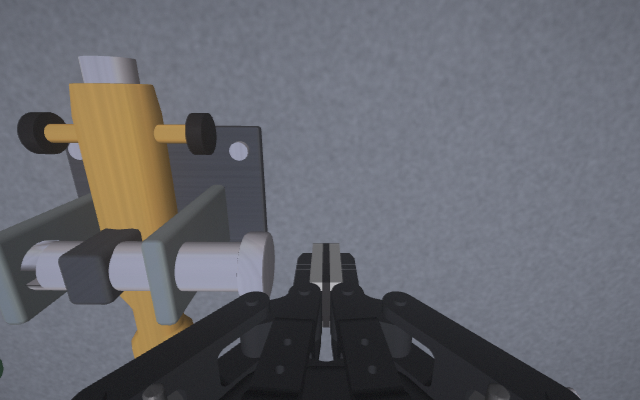

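The fingers hang clear of the head with a gap of about 10 mm, aligned with the pin axis. I'll push along the pin axis.

>>> {"fn": "carry_out", "kwargs": {"targets": [[0,[-0.02,-0.2,0],0],[0,[-0.03,-0.4,0],0],[0,[-0.05,-0.6,0],0],[0,[-0.06,-0.75,0],0],[0,[-0.06,-0.75,0],0]]}}

```text
time: 8.1
eef_pos: [0.5723, 0.1721, 0.0725]
eef_rot: [[-0.997, 0.078, 0.005], [0.078, 0.997, -0.0], [-0.005, 0.0, -1.0]]
wrist_force: [0.2, 0.3, -0.6]
gripper_width: 0.002
```

```bash
python3 st.py; python3 look.py w4; python3 -c "
from h import *
a=cv2.imread('pics/w4.png')[170:340,0:370];cv2.imwrite('pics/w4c.png',cv2.resize(a,None,fx=2.1,fy=2.1))"
```

```text
8.1 q [  9.7586  31.5272 -11.005   47.2085  -0.0515  14.2282] p [0.5723 0.1721 0.0725] yaw 175.5302786713353 tilt(row z) [-0.2641  0.0138] tool z [ 0.0046 -0.0001 -1.    ] F [ 0.1508  0.276  -0.5831] w 0.002017487852837462
8.1 [0.5723 0.1721 0.0725] 175.5302786713353 [ 0.1508  0.276  -0.5831] 0.002017487852837462
```

View pics/w4c.png

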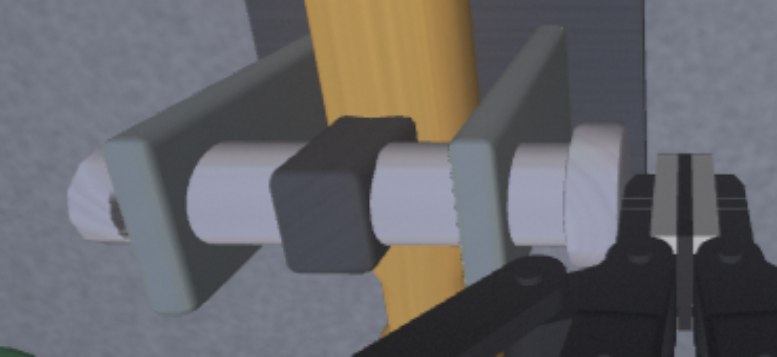

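The finger is on the head and the pin is sliding, with about 12 mm to go. The hole is showing at the far cheek.

>>> {"fn": "carry_out", "kwargs": {"targets": [[0,[-0.01,-0.1,0],0],[0,[-0.02,-0.2,0],0],[0,[-0.02,-0.2,0],0]]}}

```text
time: 8.4
eef_pos: [0.5708, 0.1638, 0.072]
eef_rot: [[-0.997, 0.078, 0.003], [0.078, 0.997, -0.001], [-0.003, -0.001, -1.0]]
wrist_force: [1.2, 0.9, 0.6]
gripper_width: 0.004
```

>>> {"fn": "carry_out", "kwargs": {"targets": [[0,[-0.004,-0.05,0],0],[0,[-0.004,-0.05,0],0]]}}

```text
time: 8.57
eef_pos: [0.5706, 0.1616, 0.0719]
eef_rot: [[-0.997, 0.078, 0.003], [0.078, 0.997, -0.001], [-0.003, -0.001, -1.0]]
wrist_force: [0.8, 2.1, 1.1]
gripper_width: 0.0
```

>>> {"fn": "carry_out", "kwargs": {"targets": [[0,[-0.004,-0.05,0],0],[0,[-0.004,-0.05,0],0]]}}

```text
time: 8.73
eef_pos: [0.5704, 0.1594, 0.0719]
eef_rot: [[-0.997, 0.078, 0.003], [0.078, 0.997, -0.001], [-0.003, -0.001, -1.0]]
wrist_force: [1.5, 2.9, 2.1]
gripper_width: 0.0
```

>>> {"fn": "carry_out", "kwargs": {"targets": [[0,[-0.01,-0.05,0],0],[0,[-0.01,-0.05,0],0]]}}

```text
time: 8.9
eef_pos: [0.5704, 0.1591, 0.072]
eef_rot: [[-0.997, 0.077, 0.004], [0.077, 0.997, 0.003], [-0.004, 0.003, -1.0]]
wrist_force: [3.7, 11.2, -0.9]
gripper_width: -0.001
```

>>> {"fn": "carry_out", "kwargs": {"targets": [[0,[-0.01,-0.05,0],0],[0,[-0.01,-0.05,0],0]]}}

```text
time: 9.07
eef_pos: [0.5704, 0.1592, 0.0721]
eef_rot: [[-0.997, 0.076, 0.005], [0.076, 0.997, 0.007], [-0.004, 0.007, -1.0]]
wrist_force: [2.0, 12.6, -1.3]
gripper_width: -0.002
```

```bash
python3 st.py; python3 look.py w5; python3 -c "
from h import *
a=cv2.imread('pics/w5.png')[170:340,0:370];cv2.imwrite('pics/w5c.png',cv2.resize(a,None,fx=2.1,fy=2.1))"
```

```text
9.0667 q [  8.3268  30.9732 -12.0869  46.6154   0.3488  12.6671] p [0.5704 0.1592 0.0721] yaw 175.65982555845068 tilt(row z) [-0.2402  0.4114] tool z [ 0.0047  0.0068 -1.    ] F [ 2.035  12.5593 -1.3496] w -0.0022562262668818518
9.0667 [0.5704 0.1592 0.0721] 175.65982555845068 [ 2.035  12.5593 -1.3496] -0.0022562262668818518
```

View pics/w5c.png

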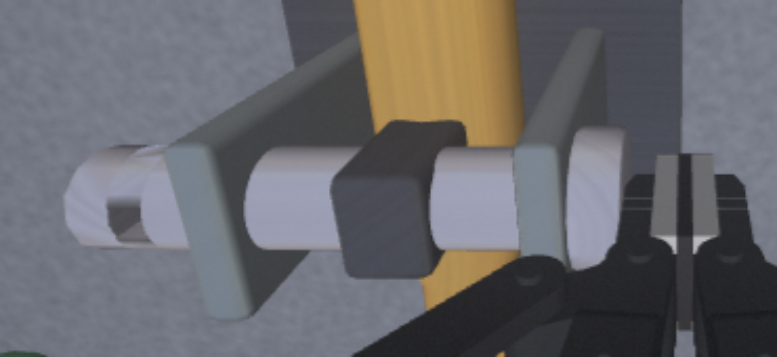

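The force stepped from 3 to 12 N with no more movement, and the picture shows the head flat against the near cheek, so the pin is home. I'll back off and look at the cross-hole from close above.

>>> {"fn": "carry_out", "kwargs": {"targets": [[0,[0,0.15,0],0],[0,[0,0.4,0],0],[0,[0,0.4,1.0],0],[0,[0,0.4,2.0],0],[0,[0.2,0.2,2.8],0],[0,[0.4,-0.8,2.8],0],[0,[0.6,-1.8,2.6],0],[0,[0.6,-2.6,2.5],0],[0,[0.6,-3.03,2.45],0],[0,[0.6,-3.03,2.45],0],[0,[0.6,-3.03,2.45],0]]}}

```text
time: 10.03
eef_pos: [0.5939, 0.0373, 0.1697]
eef_rot: [[-0.997, 0.078, 0.003], [0.078, 0.997, 0.006], [-0.003, 0.006, -1.0]]
wrist_force: [-0.2, 0.2, -0.0]
gripper_width: 0.001
```

```bash
python3 st.py; python3 look.py w6
```

```text
10.0333 q [-3.6472 26.2731 -3.8829 59.6813  0.3699  0.8105] p [0.5939 0.0373 0.1697] yaw 175.54230298093006 tilt(row z) [-0.1575  0.3721] tool z [ 0.0032  0.0063 -1.    ] F [-0.1865  0.2399 -0.0473] w 0.0005240830996034174
10.0333 [0.5939 0.0373 0.1697] 175.54230298093006 [-0.1865  0.2399 -0.0473] 0.0005240830996034174
```

View pics/w6.png

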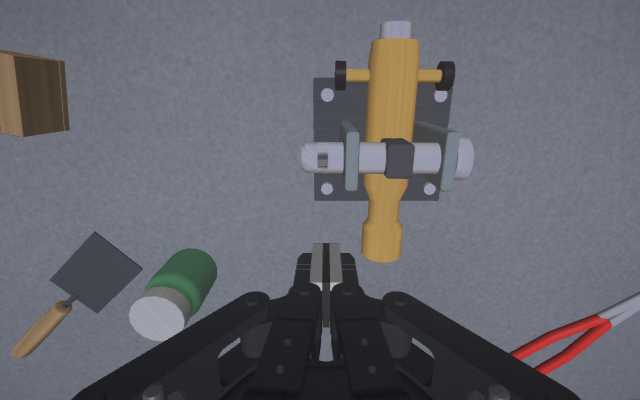

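The hole is dark at (322,159) and the head at (463,158) sits tight on the cheek. I'll enlarge and compute.

Run:
```python
import cv2
a=cv2.imread('pics/w6.png')[120:200,290:370];cv2.imwrite('pics/w6c.png',cv2.resize(a,None,fx=7,fy=7,interpolation=cv2.INTER_CUBIC))
```

```text
(no output)
```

View pics/w6c.png

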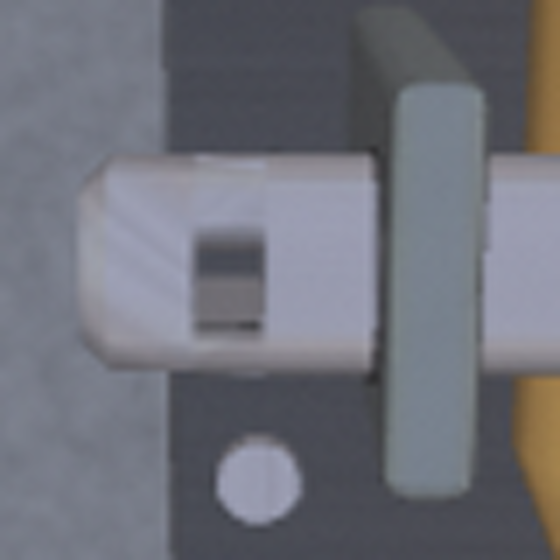

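Run:
```python
from h import *
import json
np.set_printoptions(precision=4,suppress=True)
f=lambda p,s,o:np.array(p)/s+np.array(o)-0.5+0.5/s
o=json.load(open('pics/w6.json'));o={k:np.array(v) for k,v in o.items()}
g=lambda l:f(l,7,(290,120))
print('hole box',back('wrist',g([(196,235),(265,235),(265,335),(196,335)]),.0915,o))
h=back('wrist',g([(230.5,285)]),.0917,o);print('hole',h)
C=back('wrist',g([(398,83),(485,87),(470,497),(385,495)]),.098,o);print('cheek -y',C,C.mean(0))
u=np.array([.0798,.9968]);ex=np.array([.9968,-.0798])
c=C.mean(0)[:2]+.035*u;print('yoke ctr from cheek',c)
print('hole in yoke frame',(h[0,:2]-c)@ex,(h[0,:2]-c)@u)
c2=np.array([.5635,.0937]);print((h[0,:2]-c2)@ex,(h[0,:2]-c2)@u)
print('free end', back('wrist',g([(80,262)]),.08,o))
```

```text
hole box [[0.5534 0.0364 0.0915]
 [0.554  0.0434 0.0915]
 [0.5644 0.0426 0.0915]
 [0.5639 0.0354 0.0915]]
hole [[0.5588 0.0395 0.0917]]
cheek -y [[0.5389 0.0575 0.098 ]
 [0.5399 0.0659 0.098 ]
 [0.5817 0.0625 0.098 ]
 [0.5808 0.0538 0.098 ]] [0.5603 0.0599 0.098 ]
yoke ctr from cheek [0.5631 0.0948]
hole in yoke frame 0.00014759601844655353 -0.05551566316005876
-0.00032093697987580963 -0.05443616005580931
free end [[0.5575 0.0232 0.08  ]]
```

The hole comes out at yoke (0, -55.5) mm against an expected -56, but it looks longer along x than 7.4 mm. I'll look from straight above and closer, to get the true mouth.

>>> {"fn": "carry_out", "kwargs": {"targets": [[0,[0.6,0,-0.6],0],[0,[1.2,0,-1.25],0],[0,[1.2,0,-1.25],0],[0,[1.2,0,-1.25],0]]}}

```text
time: 10.42
eef_pos: [0.6412, 0.0398, 0.1179]
eef_rot: [[-0.997, 0.075, -0.0], [0.075, 0.997, 0.007], [0.001, 0.007, -1.0]]
wrist_force: [-1.1, 1.4, 0.9]
gripper_width: -0.001
```

```bash
python3 st.py; python3 look.py w7
python3 - <<'E'
from h import *
import json
o=json.load(open('pics/w7.json'));o={k:np.array(v) for k,v in o.items()}
p=proj('wrist',[[.5588,.0395,.0917]],o)[0];print(p)
x,y=int(p[0])-40,max(int(p[1])-40,0)
print(x,y);a=cv2.imread('pics/w7.png')[y:y+80,x:x+80];cv2.imwrite('pics/w7c.png',cv2.resize(a,None,fx=7,fy=7,interpolation=cv2.INTER_CUBIC))
E
```

```text
10.4167 q [-3.1579 33.6862  0.5163 56.8541  0.38    1.1227] p [0.6412 0.0398 0.1179] yaw 175.71941626746357 tilt(row z) [0.0315 0.3795] tool z [-0.0001  0.0066 -1.    ] F [-1.0714  1.3646  0.8613] w -0.0010231365826498453
10.4167 [0.6412 0.0398 0.1179] 175.71941626746357 [-1.0714  1.3646  0.8613] -0.0010231365826498453
[310.50308109  91.86256109]
270 51
```

View pics/w7c.png

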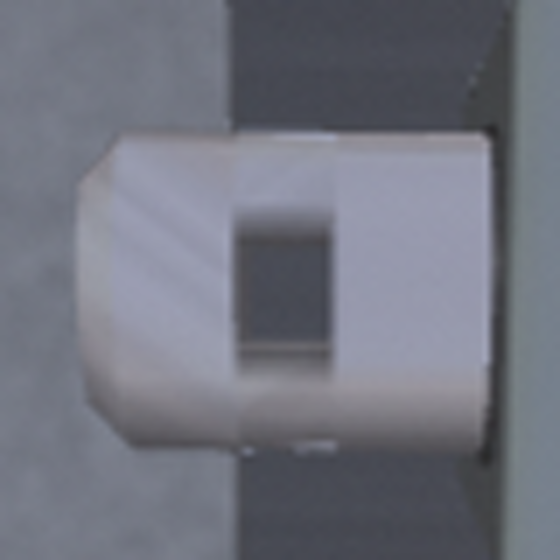

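From straight above, the hole is at crop columns 236–332 and rows 237–345, with a chamfered lead-in. It is centred in the shaft, whose rows run 132–448.

Run:
```python
from h import *
import json
np.set_printoptions(precision=4,suppress=True)
f=lambda p,s,o:np.array(p)/s+np.array(o)-0.5+0.5/s
o=json.load(open('pics/w7.json'));o={k:np.array(v) for k,v in o.items()}
g=lambda l:f(l,7,(270,51))
h=back('wrist',g([(284,291)]),.0915,o);print(h)
print(back('wrist',g([(236,237),(332,237),(332,345),(236,345)]),.0895,o))
print(back('wrist',g([(284,132),(284,448)]),.08,o))
```

```text
[[0.5589 0.0393 0.0915]]
[[0.5549 0.036  0.0895]
 [0.5554 0.0431 0.0895]
 [0.563  0.0425 0.0895]
 [0.5625 0.0353 0.0895]]
[[0.5473 0.0399 0.08  ]
 [0.5708 0.0377 0.08  ]]
```

View pics/w7.png

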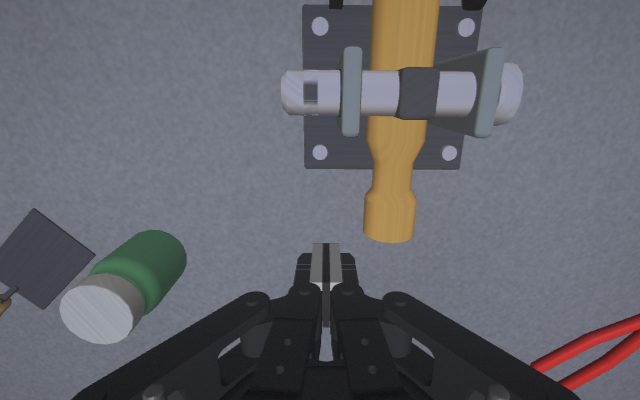

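Both views agree to 0.2 mm, with the hole at (0.5589, 0.0393). That is within 1 mm of the yoke's centreline. Next is the clip. I'll lift, go to the stand and look from above in the orientation I'll grip in.

>>> {"fn": "carry_out", "kwargs": {"targets": [[45,[0,0,1.0],0],[45,[0,0,2.0],0],[45,[-0.2,-0.9,2.0],-0.03],[45,[-0.5,-1.9,2.0],-0.06],[45,[-0.7,-2.9,2.0],-0.1],[45,[-1.0,-3.9,2.0],-0.14],[45,[-1.2,-4.9,2.0],-0.17],[45,[-1.5,-5.9,2.0],-0.192],[45,[-1.7,-6.7,2.0],-0.192],[45,[-1.75,-7.13,2.0],-0.192],[45,[-1.75,-7.13,2.0],-0.192],[45,[-1.75,-7.13,2.0],-0.192]]}}

```text
time: 11.47
eef_pos: [0.5712, -0.2457, 0.201]
eef_rot: [[-0.964, 0.265, 0.005], [0.265, 0.964, 0.005], [-0.003, 0.006, -1.0]]
wrist_force: [-0.6, 0.7, 0.8]
gripper_width: 0.525
```

```bash
python3 st.py; python3 look.py w8
python3 - <<'E'
from h import *
import json
o=json.load(open('pics/w8.json'));o={k:np.array(v) for k,v in o.items()}
p=proj('wrist',[[.491,-.2235,.1]],o)[0];print(p)
x,y=int(p[0])-45,max(int(p[1])-45,0)
print(x,y);a=cv2.imread('pics/w8.png')[y:y+90,x:x+90];cv2.imwrite('pics/w8c.png',cv2.resize(a,None,fx=6,fy=6,interpolation=cv2.INTER_CUBIC))
E
```

```text
11.4667 q [-30.221   28.1374   3.9984  65.7804   0.4045 -14.8637] p [ 0.5712 -0.2457  0.201 ] yaw 164.6424149127906 tilt(row z) [-0.1817  0.3703] tool z [ 0.0048  0.0054 -1.    ] F [-0.627   0.7091  0.8295] w 0.52459296242114
11.4667 [ 0.5712 -0.2457  0.201 ] 164.6424149127906 [-0.627   0.7091  0.8295] 0.52459296242114
[323.3135436   90.28105091]
278 45
```

View pics/w8.png

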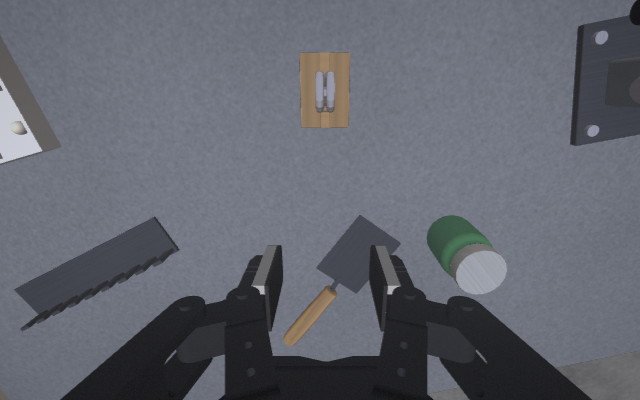

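View pics/w8c.png

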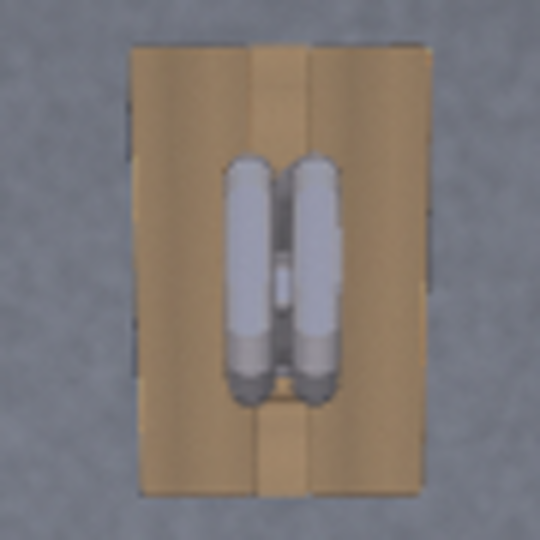

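Run:
```python
from h import *
import json
np.set_printoptions(precision=4,suppress=True)
f=lambda p,s,o:np.array(p)/s+np.array(o)-0.5+0.5/s
o=json.load(open('pics/w8.json'));o={k:np.array(v) for k,v in o.items()}
g=lambda l:f(l,6,(278,45))
e=back('wrist',g([(283,155),(283,405)]),.1,o);print(e,np.linalg.norm(e[0]-e[1]),e.mean(0))
P=back('wrist',g([(132,46),(433,46),(421,496),(141,496)]),.05,o);print(P.mean(0));ax=P[0]-P[3]+P[1]-P[2];print(np.degrees(np.arctan2(ax[1],ax[0])))
c=back('wrist',g([(283,280)]),.1,o)[0]
R=o['eef_rot'];d=c-o['eef_pos'];print('coil in tool xy',R.T@d,'shift units',d/.04)
```

```text
[[ 0.4781 -0.2188  0.1   ]
 [ 0.5064 -0.2266  0.1   ]] 0.0293633345434297 [ 0.4922 -0.2227  0.1   ]
[ 0.4918 -0.2226  0.05  ]
164.37199146863486
coil in tool xy [0.0829 0.0006 0.1007] shift units [-1.9822  0.5769 -2.5251]
```

The coil measures 29.4 mm across against 30 mm. It is centred at (0.4922, -0.2227), within 1 mm of the block centre. I'll descend over it and grip.

>>> {"fn": "carry_out", "kwargs": {"targets": [[45,[-0.9,0.28,0],0],[45,[-1.8,0.54,0],0],[45,[-1.98,0.58,-0.5],0],[45,[-1.98,0.58,-1.2],0],[45,[-1.98,0.58,-2.0],0],[45,[-1.98,0.58,-2.7],0],[45,[-1.98,0.58,-2.98],0],[45,[-1.98,0.58,-2.98],0],[45,[-1.98,0.58,-2.98],0]], "force": 70}}

```text
time: 12.27
eef_pos: [0.4924, -0.2202, 0.082]
eef_rot: [[-0.965, 0.262, 0.004], [0.262, 0.965, 0.006], [-0.002, 0.007, -1.0]]
wrist_force: [-0.1, -0.0, 0.5]
gripper_width: 0.525
```

```bash
python3 st.py; python3 look.py w9
```

```text
12.2667 q [-32.1126  25.622  -19.7194  44.6435   0.4235 -16.9415] p [ 0.4924 -0.2202  0.082 ] yaw 164.82843464460257 tilt(row z) [-0.1378  0.4007] tool z [ 0.0042  0.0061 -1.    ] F [-0.1217 -0.0453  0.4535] w 0.5253055199939998
12.2667 [ 0.4924 -0.2202  0.082 ] 164.82843464460257 [-0.1217 -0.0453  0.4535] 0.5253055199939998
```

View pics/w9.png

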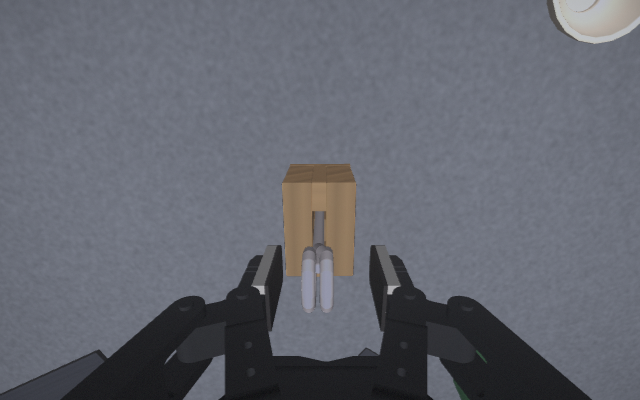

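The coil at x 317 lies left of the finger midpoint at x 326, and the measured y is 2.5 mm off target. I'll correct by about 2.7 mm, then close.

>>> {"fn": "carry_out", "kwargs": {"targets": [[45,[-0.01,-0.065,0],-0.005],[45,[-0.01,-0.065,0],-0.005],[30,[-0.01,-0.065,0],-0.005]]}}

```text
time: 12.57
eef_pos: [0.4934, -0.2238, 0.0839]
eef_rot: [[-0.964, 0.267, 0.007], [0.267, 0.964, 0.004], [-0.006, 0.006, -1.0]]
wrist_force: [0.7, -0.5, -0.1]
gripper_width: 0.399
```

```bash
python3 st.py; python3 look.py w10; python3 -c "
from h import *
a=cv2.imread('pics/w10.png')[150:350,220:430];cv2.imwrite('pics/w10c.png',cv2.resize(a,None,fx=2.8,fy=2.8))"
```

```text
12.5667 q [-32.3873  25.5616 -19.4762  44.73     0.4174 -16.914 ] p [ 0.4934 -0.2238  0.0839] yaw 164.5265664198254 tilt(row z) [-0.3435  0.3318] tool z [ 0.0073  0.004  -1.    ] F [ 0.7159 -0.5497 -0.1476] w 0.398593004909962
12.5667 [ 0.4934 -0.2238  0.0839] 164.5265664198254 [ 0.7159 -0.5497 -0.1476] 0.398593004909962
```

View pics/w10c.png

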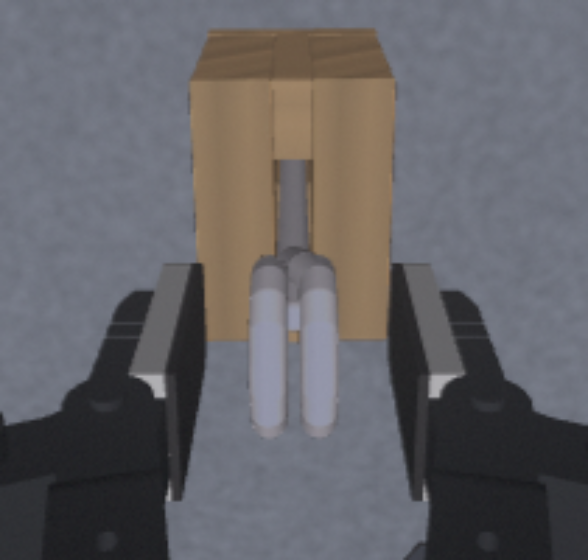

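The coil is now centred between the pads within about 1 mm. I'll close.

>>> {"fn": "carry_out", "kwargs": {"targets": [[30,[-0.03,0,-0.06],0],[10,[-0.03,0,-0.06],0],[5,[-0.03,0,-0.06],0],[5,[-0.03,0,-0.06],0],[5,[-0.03,0,-0.06],0],[5,[-0.03,0,-0.06],0],[5,[-0.03,0,-0.06],0]], "force": 70}}

```text
time: 13.2
eef_pos: [0.4919, -0.2238, 0.0812]
eef_rot: [[-0.964, 0.267, 0.007], [0.267, 0.964, 0.004], [-0.005, 0.006, -1.0]]
wrist_force: [-1.4, 0.6, 2.6]
gripper_width: 0.15
```

```bash
python3 st.py; python3 look.py w11; python3 -c "
from h import *
a=cv2.imread('pics/w11.png')[150:350,220:430];cv2.imwrite('pics/w11c.png',cv2.resize(a,None,fx=2.8,fy=2.8))"
```

```text
13.2 q [-32.4657  25.6406 -19.829   44.3357   0.4104 -16.9824] p [ 0.4919 -0.2238  0.0812] yaw 164.51651761667338 tilt(row z) [-0.3061  0.3356] tool z [ 0.0067  0.0042 -1.    ] F [-1.4198  0.5874  2.5505] w 0.14967461489139838
13.2 [ 0.4919 -0.2238  0.0812] 164.51651761667338 [-1.4198  0.5874  2.5505] 0.14967461489139838
```

View pics/w11c.png

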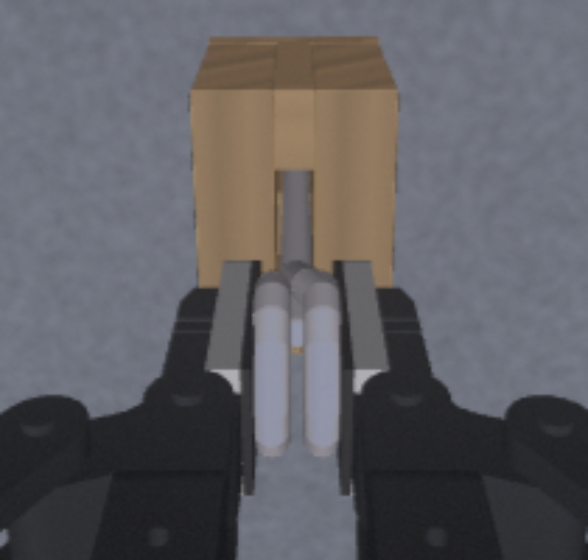

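>>> {"fn": "carry_out", "kwargs": {"targets": [[5,[0,0,0],0],[5,[0,0,0],0],[5,[0,0,0.25],0],[5,[0,0,0.6],0],[5,[0,0,1.0],0],[5,[0,0,1.5],0],[5,[0,0,2.0],0],[5,[0,0,2.6],0],[5,[0,0,3.2],0],[5,[0,0,3.5],0],[5,[0,0,3.5],0]]}}

```text
time: 14.17
eef_pos: [0.4934, -0.2246, 0.2246]
eef_rot: [[-0.964, 0.267, 0.011], [0.267, 0.964, 0.002], [-0.01, 0.005, -1.0]]
wrist_force: [0.6, 0.3, -1.5]
gripper_width: 0.154
```

```bash
python3 st.py; python3 look.py w12; python3 -c "
from h import *
a=cv2.imread('pics/w12.png')[150:350,220:430];cv2.imwrite('pics/w12c.png',cv2.resize(a,None,fx=2.8,fy=2.8))
a=manip.camera('scene')[60:240,150:330];cv2.imwrite('pics/s12c.png',cv2.resize(a,None,fx=3.3,fy=3.3,interpolation=cv2.INTER_CUBIC))"
```

```text
14.1667 q [-32.4587  18.2824  -7.5231  63.6997   0.4223 -16.9826] p [ 0.4934 -0.2246  0.2246] yaw 164.52432941534548 tilt(row z) [-0.5966  0.2594] tool z [ 0.0112  0.0016 -0.9999] F [ 0.6403  0.2961 -1.5475] w 0.1537895869588163
14.1667 [ 0.4934 -0.2246  0.2246] 164.52432941534548 [ 0.6403  0.2961 -1.5475] 0.1537895869588163
```

View pics/w12c.png

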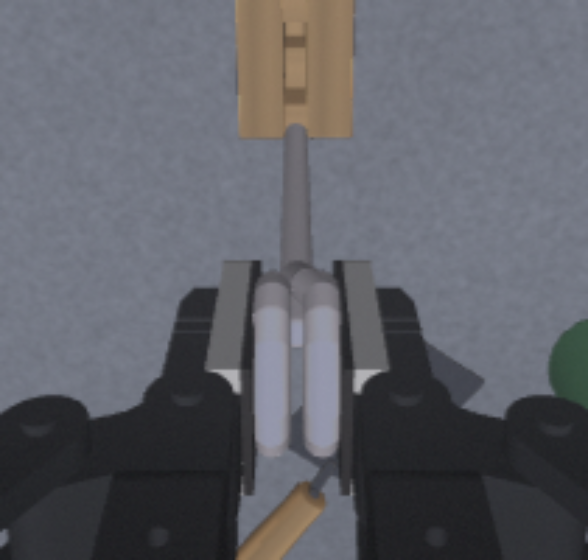

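View pics/s12c.png

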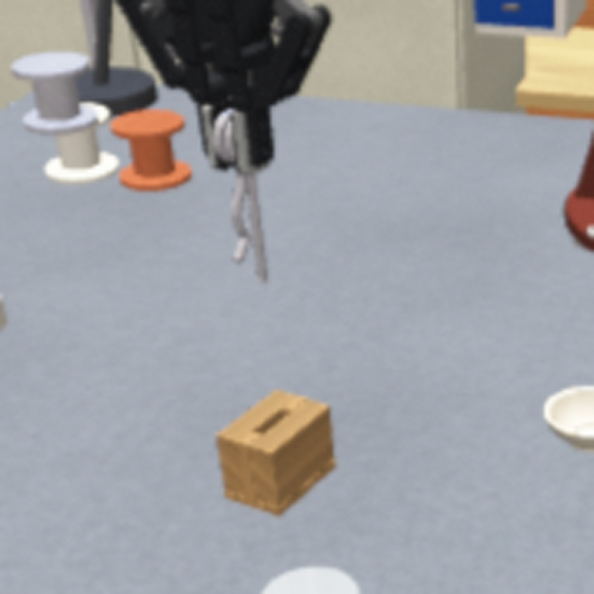

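The clip is held with its bent leg towards world +x and the straight leg vertical. I'll carry it over the hole, turned to match the yoke, with the tip about 18 mm above the mouth.

>>> {"fn": "carry_out", "kwargs": {"targets": [[5,[0.2,0.6,0],0.03],[5,[0.4,1.3,0],0.06],[5,[0.6,2.1,0],0.09],[5,[0.8,2.9,0],0.12],[5,[1.0,3.7,0],0.14],[5,[1.2,4.5,0],0.16],[5,[1.5,5.3,0],0.19],[5,[1.7,6.0,-0.2],0.19],[5,[1.81,6.4,-0.5],0.19],[5,[1.81,6.58,-0.8],0.19],[5,[1.81,6.58,-1.0],0.19],[5,[1.81,6.58,-1.0],0.19],[5,[1.81,6.58,-1.0],0.19]]}}

```text
time: 15.35
eef_pos: [0.5636, 0.0389, 0.1805]
eef_rot: [[-0.997, 0.081, 0.004], [0.081, 0.997, 0.005], [-0.004, 0.006, -1.0]]
wrist_force: [-0.1, -0.8, -0.5]
gripper_width: 0.148
```

```bash
python3 st.py; python3 look.py w13; python3 -c "
from h import *
a=cv2.imread('pics/w13.png')[120:300,230:420];cv2.imwrite('pics/w13c.png',cv2.resize(a,None,fx=3.3,fy=3.3,interpolation=cv2.INTER_CUBIC))
a=manip.camera('scene')[120:270,310:460];cv2.imwrite('pics/s13c.png',cv2.resize(a,None,fx=4,fy=4,interpolation=cv2.INTER_CUBIC))"
```

```text
15.35 q [-3.6524 22.6005 -7.9882 59.1807  0.3158  0.9675] p [0.5636 0.0389 0.1805] yaw 175.38011607857572 tilt(row z) [-0.2253  0.3197] tool z [ 0.0044  0.0052 -1.    ] F [-0.1077 -0.7752 -0.5148] w 0.1477573225913021
15.35 [0.5636 0.0389 0.1805] 175.38011607857572 [-0.1077 -0.7752 -0.5148] 0.1477573225913021
```

View pics/w13c.png

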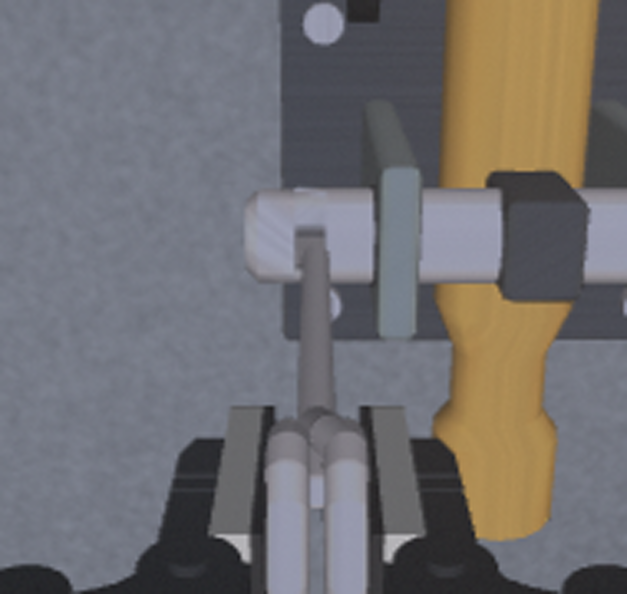

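View pics/s13c.png

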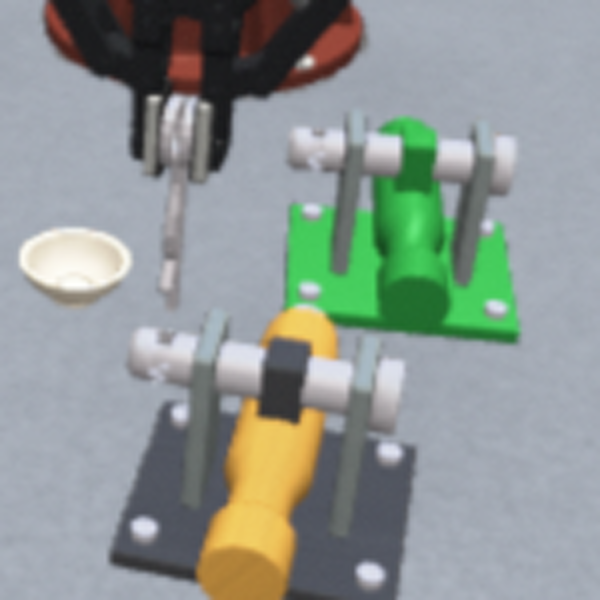

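Run:
```python
import cv2
a=cv2.imread('pics/w13.png')[165:235,295:365];cv2.imwrite('pics/w13d.png',cv2.resize(a,None,fx=9,fy=9,interpolation=cv2.INTER_CUBIC))
```

```text
(no output)
```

View pics/w13d.png

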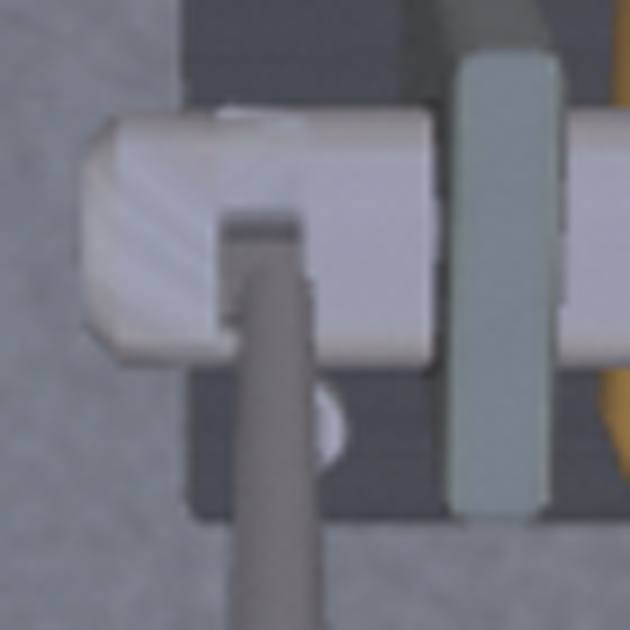

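Run:
```python
from h import *
import json
np.set_printoptions(precision=4,suppress=True)
f=lambda p,s,o:np.array(p)/s+np.array(o)-0.5+0.5/s
o=json.load(open('pics/w13.json'));o={k:np.array(v) for k,v in o.items()}
R=o['eef_rot'];p=o['eef_pos']
g=lambda l:f(l,9,(295,165))
for zt in(.074,.0753,.077):
  t=back('wrist',g([(278,245)]),p[2]-zt,o)[0];print('tip edge',t,'tool',R.T@(t-p))
q=R.T@(np.array(back('wrist',g([(278,560)]),p[2]-.04,o)[0])-p);print('leg at z .04 tool',q)
h=back('wrist',g([(260,210)]),.0905,o);print('mouth upper outer edge',h)
h=back('wrist',g([(218,250),(302,250)]),.0905,o);print('sides',h,h.mean(0))
# predicted hole centre
print(proj('wrist',[[.5589,.0393,.0915]],o), g([(260,250)]))
# scene check
```

```text
tip edge [0.5514 0.0413 0.1065] tool [0.0127 0.0011 0.074 ]
tip edge [0.5518 0.0413 0.1052] tool [0.0123 0.0011 0.0753]
tip edge [0.5524 0.0413 0.1035] tool [0.0117 0.0011 0.077 ]
leg at z .04 tool [-0.0001  0.0011  0.04  ]
mouth upper outer edge [[0.5532 0.0397 0.0905]]
sides [[0.5566 0.0357 0.0905]
 [0.5572 0.0431 0.0905]] [0.5569 0.0394 0.0905]
[[323.5477 195.1391]] [[323.4444 192.3333]]
```

The tip is at about (0.554, 0.0413), so it sits short of the hole at (0.559, 0.0393) by 4–5 mm in x and 2 mm in y. I'll move most of that, lower to about 5 mm above the mouth and look again.

>>> {"fn": "carry_out", "kwargs": {"targets": [[5,[0.09,-0.05,0],0],[5,[0.09,-0.05,-0.1],0],[5,[0.09,-0.05,-0.2],0],[5,[0.09,-0.05,-0.2],0]]}}

```text
time: 15.78
eef_pos: [0.5678, 0.0363, 0.1729]
eef_rot: [[-0.997, 0.082, 0.006], [0.082, 0.997, 0.005], [-0.005, 0.006, -1.0]]
wrist_force: [-0.3, 0.1, -1.1]
gripper_width: 0.149
```

```bash
python3 st.py; python3 look.py w14; python3 -c "
from h import *
a=cv2.imread('pics/w14.png')[165:235,295:365];cv2.imwrite('pics/w14d.png',cv2.resize(a,None,fx=9,fy=9,interpolation=cv2.INTER_CUBIC))
a=manip.camera('scene')[170:220,330:380];cv2.imwrite('pics/s14.png',cv2.resize(a,None,fx=11,fy=11,interpolation=cv2.INTER_CUBIC))"
```

```text
15.7833 q [-3.8944 23.2728 -8.1507 58.2655  0.3236  0.7955] p [0.5678 0.0363 0.1729] yaw 175.31012821415945 tilt(row z) [-0.3066  0.3279] tool z [ 0.0058  0.0053 -1.    ] F [-0.2735  0.0618 -1.0777] w 0.1490204725798135
15.7833 [0.5678 0.0363 0.1729] 175.31012821415945 [-0.2735  0.0618 -1.0777] 0.1490204725798135
```

View pics/w14d.png

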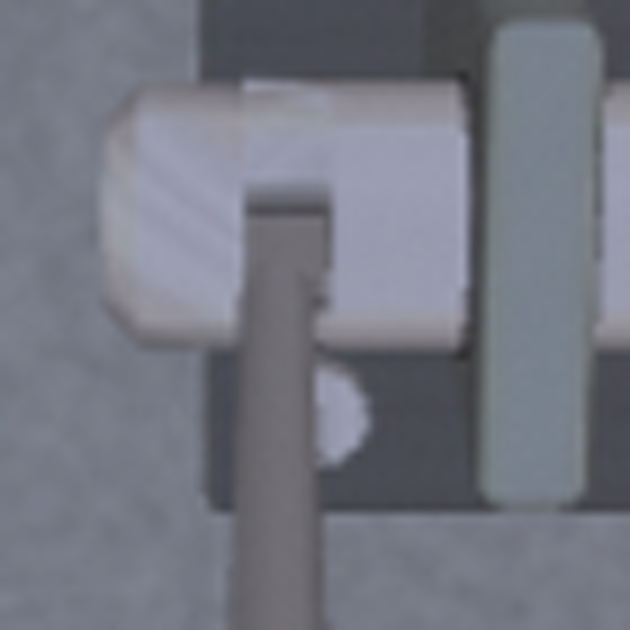

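View pics/s14.png

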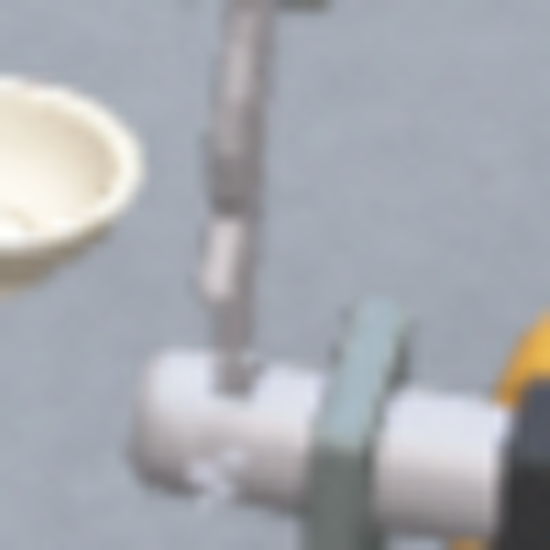

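Run:
```python
import cv2
a=cv2.imread('pics/w14.png')[178:206,315:337]
g=cv2.cvtColor(a,cv2.COLOR_BGR2GRAY)
import numpy as np
np.set_printoptions(linewidth=200)
print(g[3:24])
b=cv2.resize(g,None,fx=20,fy=20,interpolation=cv2.INTER_CUBIC).astype(float)
b=np.clip((b-60)*2.4,0,255).astype('uint8');cv2.imwrite('pics/w14e.png',b)
```

```text
[[155 154 152 153 152 153 151 156 155 155 154 155 156 156 155 153 155 156 158 158 157 158]
 [158 156 156 154 154 152 151 157 155 154 155 157 155 155 152 151 152 157 158 157 158 158]
 [160 159 157 155 153 154 154 155 153 156 157 156 154 153 152 150 153 157 158 159 157 159]
 [160 160 157 157 155 154 155 156 157 158 156 155 153 151 152 150 154 157 159 159 158 159]
 [157 159 160 159 157 155 154 142 141 139 138 137 135 134 135 135 142 157 160 159 160 159]
 [154 156 158 162 160 157 156 127 119 117 116 116 115 116 117 118 126 154 158 158 158 159]
 [153 155 156 158 160 161 159 111 101  98  98  98  98  98  98  98 110 151 157 158 156 157]
 [160 156 153 154 157 160 160 100  81  80  80  82  80  79  80  80  95 149 157 156 158 157]
 [158 160 157 154 154 158 159 119 111 109 109 111 111 112 111 112 101 150 156 157 156 156]
 [156 159 158 159 155 153 156 119 109 110 111 112 112 111 111 110 101 149 157 157 156 156]
 [154 156 157 159 161 157 153 117 110 110 111 111 112 112 111 110 102 149 156 156 156 156]
 [155 154 155 157 159 160 159 120 110 110 109 111 112 112 111 111 107 150 156 156 156 155]
 [159 156 155 155 157 157 160 119 110 110 110 112 112 112 110 111 107 150 156 156 155 156]
 [160 159 158 157 155 155 158 117 106 106 111 113 112 112 113 111 108 150 156 156 156 156]
 [160 160 161 158 157 156 154 113 104 107 112 113 112 105 110 111 129 153 156 157 157 157]
 [157 159 160 161 160 157 155 108 103 107 111 112 112 103 101 109 130 154 157 157 157 156]
 [158 159 158 160 160 160 143 103 102 107 111 112 112 105 101 109 130 154 157 157 158 157]
 [153 156 157 159 160 160 127 100 102 107 111 113 113 106  94  88 117 152 157 157 157 157]
 [150 151 155 156 158 160 126 100 102 107 110 112 113 105  98 109 130 152 155 155 155 156]
 [147 147 148 152 152 155 125 101 102 106 111 111 112 105 104 134 147 152 153 154 153 153]
 [135 135 133 136 136 137 115  99 104 106 111 112 112 105 106 132 139 142 143 143 144 143]]
```

View pics/w14e.png

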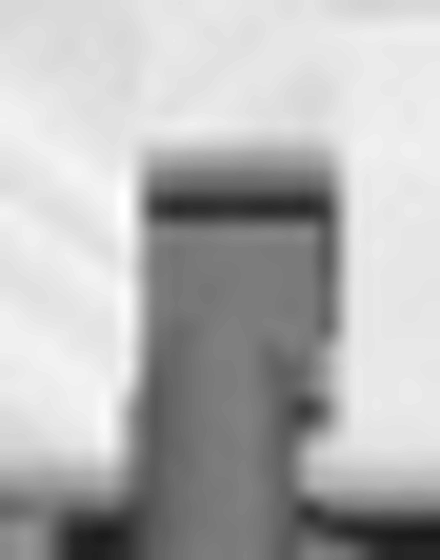

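Run:
```python
from h import *
import json
np.set_printoptions(precision=4,suppress=True)
o=json.load(open('pics/w14.json'));o={k:np.array(v) for k,v in o.items()}
R=o['eef_rot'];p=o['eef_pos']
for zt in(.0745,.0753,.0765):
  t=back('wrist',[(325.6,194.2)],p[2]-zt,o)[0];print(zt,'tip edge',t,'tool',R.T@(t-p))
print('pred hole px',proj('wrist',[[.5589,.0393,.0915],[.5551,.0396,.0895],[.5628,.0390,.0895]],o))
print('top inner edge',back('wrist',[(326.5,188.2)],.0895,o),'lower',back('wrist',[(326.5,198)],.0895,o))
print('hole from cols',back('wrist',[(326.5,193)],.09,o))
```

```text
0.0745 tip edge [0.5577 0.0387 0.0984] tool [0.0107 0.0012 0.0745]
0.0753 tip edge [0.5579 0.0387 0.0976] tool [0.0104 0.0012 0.0753]
0.0765 tip edge [0.5583 0.0386 0.0964] tool [0.01   0.0012 0.0765]
pred hole px [[326.4781 192.771 ]
 [326.4446 187.2018]
 [326.4775 196.7785]]
top inner edge [[0.5559 0.0396 0.0895]] lower [[0.5638 0.0389 0.0895]]
hole from cols [[0.5596 0.0393 0.09  ]]
```

In the enhanced crop the tip edge is at pixel (325.6,194.2) and the hole centre at about (326.5,193). The leg sits at tool x of about 7.8 mm, as expected. The remaining correction is about -0.8 mm in x and +0.8 mm in y. After that I'll lower and feel.

>>> {"fn": "carry_out", "kwargs": {"targets": [[5,[-0.02,0.02,0],0.002],[5,[-0.02,0.02,0],0.002]]}}

```text
time: 16.05
eef_pos: [0.5669, 0.0374, 0.1735]
eef_rot: [[-0.997, 0.079, 0.006], [0.079, 0.997, 0.005], [-0.005, 0.006, -1.0]]
wrist_force: [-0.4, 0.6, -0.7]
gripper_width: 0.151
```

>>> {"fn": "carry_out", "kwargs": {"targets": [[5,[0,0,-0.08],0],[5,[0,0,-0.08],0]]}}

```text
time: 16.22
eef_pos: [0.5666, 0.0375, 0.1698]
eef_rot: [[-0.997, 0.079, 0.006], [0.079, 0.997, 0.005], [-0.005, 0.006, -1.0]]
wrist_force: [0.5, 0.2, -1.1]
gripper_width: 0.154
```

```bash
python3 st.py; python3 look.py w15; python3 -c "
from h import *
a=cv2.cvtColor(cv2.imread('pics/w15.png')[175:210,310:345],cv2.COLOR_BGR2GRAY)
b=cv2.resize(a,None,fx=14,fy=14,interpolation=cv2.INTER_CUBIC).astype(float)
cv2.imwrite('pics/w15e.png',np.clip((b-60)*2.4,0,255).astype('uint8'))"
```

```text
16.2167 q [-3.7754 23.3095 -8.5842 57.8102  0.3263  0.751 ] p [0.5666 0.0375 0.1698] yaw 175.47357780944247 tilt(row z) [-0.2918  0.3301] tool z [ 0.0055  0.0053 -1.    ] F [ 0.5384  0.232  -1.1062] w 0.15371968326048022
16.2167 [0.5666 0.0375 0.1698] 175.47357780944247 [ 0.5384  0.232  -1.1062] 0.15371968326048022
```

View pics/w15e.png

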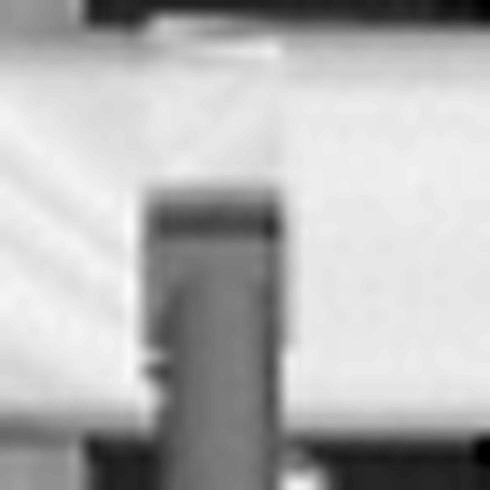

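The leg is centred on the hole in y within about 0.3 mm and in x within about 1 mm, inside the chamfer. I'll go down by feel.

>>> {"fn": "carry_out", "kwargs": {"targets": [[5,[0,0,-0.08],0],[5,[0,0,-0.08],0]]}}

```text
time: 16.43
eef_pos: [0.5664, 0.0376, 0.1662]
eef_rot: [[-0.997, 0.079, 0.005], [0.079, 0.997, 0.005], [-0.004, 0.006, -1.0]]
wrist_force: [-0.4, 0.0, -1.6]
gripper_width: 0.154
```

>>> {"fn": "carry_out", "kwargs": {"targets": [[5,[0,0,-0.06],0],[5,[0,0,-0.06],0]]}}

```text
time: 16.6
eef_pos: [0.5661, 0.0375, 0.1632]
eef_rot: [[-0.997, 0.079, 0.004], [0.079, 0.997, 0.005], [-0.004, 0.006, -1.0]]
wrist_force: [-0.2, -1.2, -1.5]
gripper_width: 0.155
```

>>> {"fn": "carry_out", "kwargs": {"targets": [[5,[0,0,-0.06],0],[5,[0,0,-0.06],0]]}}

```text
time: 16.77
eef_pos: [0.5658, 0.0376, 0.1603]
eef_rot: [[-0.997, 0.079, 0.003], [0.079, 0.997, 0.006], [-0.003, 0.006, -1.0]]
wrist_force: [-0.1, -0.5, -1.1]
gripper_width: 0.152
```

```bash
python3 look.py w16; python3 -c "
from h import *
a=cv2.imread('pics/w16.png')[165:235,290:360];cv2.imwrite('pics/w16d.png',cv2.resize(a,None,fx=8,fy=8,interpolation=cv2.INTER_CUBIC))
a=manip.camera('scene')[160:230,320:390];cv2.imwrite('pics/s16.png',cv2.resize(a,None,fx=8,fy=8,interpolation=cv2.INTER_CUBIC))"
```

```text
16.7667 [0.5658 0.0376 0.1603] 175.4686564347137 [-0.1096 -0.4543 -1.07  ] 0.15155053103539318
```

View pics/w16d.png

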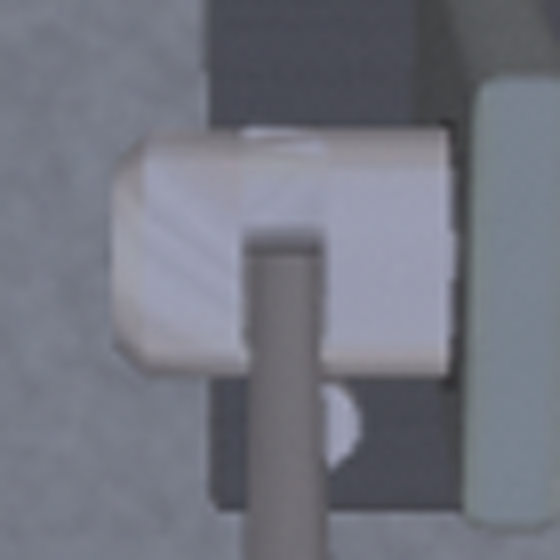

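View pics/s16.png

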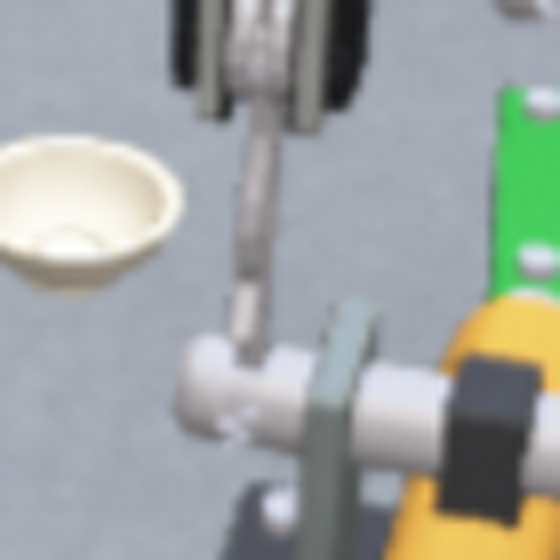

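The leg is in the hole with no force. I'll nudge +x by about 0.8 mm to counter drift and continue down.

>>> {"fn": "carry_out", "kwargs": {"targets": [[5,[0.02,0,-0.06],0],[5,[0.025,0,-0.12],0],[5,[0.025,0,-0.12],0]]}}

```text
time: 17.12
eef_pos: [0.5668, 0.0376, 0.1553]
eef_rot: [[-0.997, 0.079, 0.003], [0.079, 0.997, 0.005], [-0.003, 0.006, -1.0]]
wrist_force: [0.2, -0.5, -1.6]
gripper_width: 0.154
```

>>> {"fn": "carry_out", "kwargs": {"targets": [[5,[0.005,0,-0.08],0],[5,[0.01,0,-0.16],0],[5,[0.01,0,-0.16],0]]}}

```text
time: 17.37
eef_pos: [0.5668, 0.0376, 0.1481]
eef_rot: [[-0.997, 0.079, 0.002], [0.079, 0.997, 0.006], [-0.002, 0.006, -1.0]]
wrist_force: [0.2, -0.3, -1.6]
gripper_width: 0.152
```

>>> {"fn": "carry_out", "kwargs": {"targets": [[5,[0.005,0,-0.08],0],[5,[0.01,0,-0.16],0],[5,[0.01,0,-0.16],0]]}}

```text
time: 17.62
eef_pos: [0.5668, 0.0376, 0.1409]
eef_rot: [[-0.997, 0.079, 0.001], [0.079, 0.997, 0.006], [-0.001, 0.006, -1.0]]
wrist_force: [0.2, -0.4, -1.5]
gripper_width: 0.155
```

The leg has passed right through the hole with no resistance. Next comes the ride over the shaft, in small steps.

>>> {"fn": "carry_out", "kwargs": {"targets": [[5,[0.005,0,-0.06],0],[5,[0.005,0,-0.12],0],[5,[0.005,0,-0.12],0]]}}

```text
time: 17.87
eef_pos: [0.5667, 0.0376, 0.1356]
eef_rot: [[-0.997, 0.079, 0.0], [0.079, 0.997, 0.006], [0.0, 0.006, -1.0]]
wrist_force: [0.0, -0.5, -0.2]
gripper_width: 0.15
```

>>> {"fn": "carry_out", "kwargs": {"targets": [[5,[0.003,0,-0.06],0],[5,[0.003,0,-0.06],0]]}}

```text
time: 18.03
eef_pos: [0.5666, 0.0376, 0.1328]
eef_rot: [[-0.997, 0.079, -0.0], [0.079, 0.997, 0.006], [0.001, 0.006, -1.0]]
wrist_force: [0.9, 0.3, -0.2]
gripper_width: 0.157
```

>>> {"fn": "carry_out", "kwargs": {"targets": [[5,[0.003,0,-0.06],0],[5,[0.003,0,-0.06],0]]}}

```text
time: 18.2
eef_pos: [0.5674, 0.0375, 0.1304]
eef_rot: [[-0.997, 0.079, 0.001], [0.079, 0.997, 0.006], [-0.001, 0.006, -1.0]]
wrist_force: [2.0, 0.1, -2.5]
gripper_width: 0.152
```

>>> {"fn": "carry_out", "kwargs": {"targets": [[5,[0.003,0,-0.06],0],[5,[0.003,0,-0.06],0]]}}

```text
time: 18.37
eef_pos: [0.5676, 0.0376, 0.1284]
eef_rot: [[-0.997, 0.079, 0.002], [0.079, 0.997, 0.006], [-0.001, 0.006, -1.0]]
wrist_force: [-0.6, 0.4, 2.2]
gripper_width: 0.15
```

>>> {"fn": "carry_out", "kwargs": {"targets": [[5,[0,0,-0.06],0],[5,[0,0,-0.06],0]]}}

```text
time: 18.53
eef_pos: [0.5676, 0.0376, 0.1262]
eef_rot: [[-0.997, 0.079, 0.002], [0.079, 0.997, 0.006], [-0.001, 0.006, -1.0]]
wrist_force: [0.3, -1.4, 2.9]
gripper_width: 0.156
```

>>> {"fn": "carry_out", "kwargs": {"targets": [[5,[0,0,-0.06],0],[5,[0,0,-0.06],0]]}}

```text
time: 18.7
eef_pos: [0.5676, 0.0377, 0.1241]
eef_rot: [[-0.997, 0.079, 0.002], [0.079, 0.997, 0.006], [-0.002, 0.006, -1.0]]
wrist_force: [-0.3, -0.1, 2.8]
gripper_width: 0.155
```

>>> {"fn": "carry_out", "kwargs": {"targets": [[5,[0,0,-0.06],0],[5,[0,0,-0.06],0]]}}

```text
time: 18.87
eef_pos: [0.5675, 0.0377, 0.1217]
eef_rot: [[-0.997, 0.079, 0.002], [0.079, 0.997, 0.006], [-0.002, 0.006, -1.0]]
wrist_force: [-0.8, -0.2, 1.9]
gripper_width: 0.152
```

>>> {"fn": "carry_out", "kwargs": {"targets": [[5,[0,0,-0.06],0],[5,[0,0,-0.06],0]]}}

```text
time: 19.03
eef_pos: [0.5674, 0.0377, 0.119]
eef_rot: [[-0.997, 0.079, 0.002], [0.079, 0.997, 0.006], [-0.002, 0.006, -1.0]]
wrist_force: [0.4, -0.4, -1.3]
gripper_width: 0.156
```

>>> {"fn": "carry_out", "kwargs": {"targets": [[5,[0,0,-0.06],0],[5,[0,0,-0.06],0]]}}

```text
time: 19.2
eef_pos: [0.5672, 0.0377, 0.1159]
eef_rot: [[-0.997, 0.079, 0.001], [0.079, 0.997, 0.006], [-0.001, 0.006, -1.0]]
wrist_force: [2.7, -0.3, -8.6]
gripper_width: 0.151
```

>>> {"fn": "carry_out", "kwargs": {"targets": [[5,[0,0,-0.06],0],[5,[0,0,-0.06],0]]}}

```text
time: 19.37
eef_pos: [0.567, 0.0377, 0.1126]
eef_rot: [[-0.997, 0.079, 0.001], [0.079, 0.997, 0.006], [-0.0, 0.006, -1.0]]
wrist_force: [2.8, -0.5, -9.4]
gripper_width: 0.157
```

>>> {"fn": "carry_out", "kwargs": {"targets": [[5,[0,0,-0.06],0],[5,[0,0,-0.06],0]]}}

```text
time: 19.53
eef_pos: [0.5665, 0.0377, 0.1095]
eef_rot: [[-0.997, 0.079, -0.001], [0.079, 0.997, 0.006], [0.001, 0.006, -1.0]]
wrist_force: [-0.4, -1.5, -0.8]
gripper_width: 0.149
```

```bash
python3 st.py; python3 look.py w17; python3 -c "
from h import *
a=cv2.imread('pics/w17.png')[165:315,250:400];cv2.imwrite('pics/w17d.png',cv2.resize(a,None,fx=4,fy=4,interpolation=cv2.INTER_CUBIC))
a=manip.camera('scene')[165:255,320:410];cv2.imwrite('pics/s17.png',cv2.resize(a,None,fx=6.5,fy=6.5,interpolation=cv2.INTER_CUBIC))"
```

```text
19.5333 q [ -3.7611  26.6458 -13.1333  50.2743   0.3317   0.7704] p [0.5665 0.0377 0.1095] yaw 175.4685091870954 tilt(row z) [0.0579 0.331 ] tool z [-0.0006  0.0058 -1.    ] F [-0.4371 -1.5311 -0.8066] w 0.1491981601432578
19.5333 [0.5665 0.0377 0.1095] 175.4685091870954 [-0.4371 -1.5311 -0.8066] 0.1491981601432578
```

View pics/w17d.png

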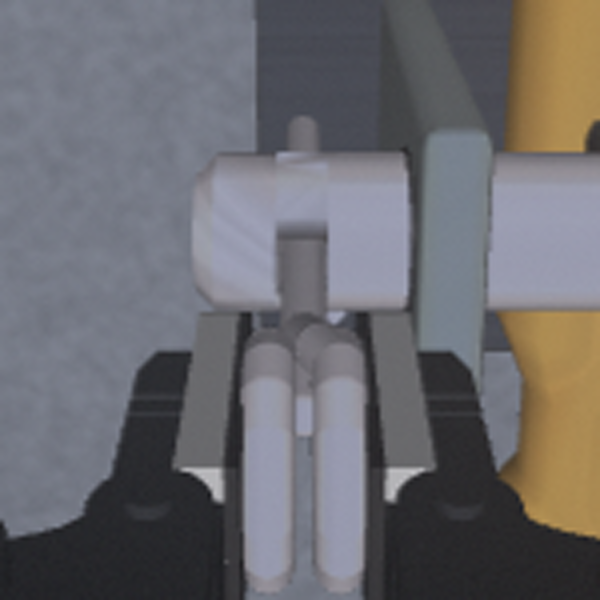

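View pics/s17.png

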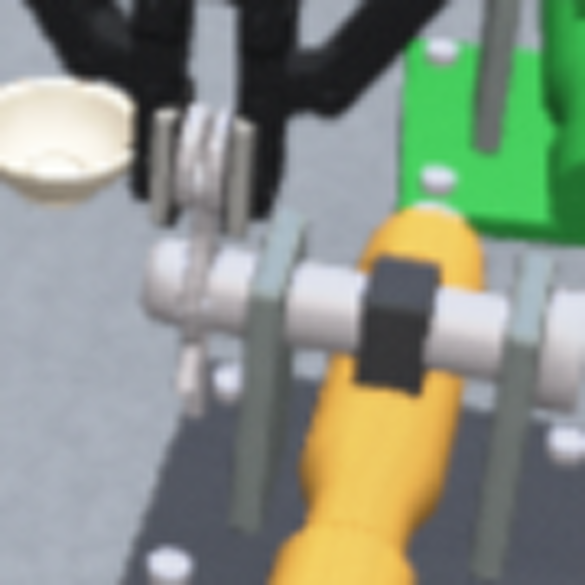

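The bent leg has ridden over: about 4 N of push, then a -9 N pull as it snapped, then relaxed. Both pictures show it straddling the shaft. I'll push on gently to the stop.

>>> {"fn": "carry_out", "kwargs": {"targets": [[5,[0.005,0,-0.04],0],[5,[0.005,0,-0.04],0]]}}

```text
time: 19.8
eef_pos: [0.5669, 0.0377, 0.1083]
eef_rot: [[-0.997, 0.079, -0.0], [0.079, 0.997, 0.006], [0.0, 0.006, -1.0]]
wrist_force: [-0.8, -0.4, -1.0]
gripper_width: 0.155
```

>>> {"fn": "carry_out", "kwargs": {"targets": [[5,[0,0,-0.03],0],[5,[0,0,-0.03],0]]}}

```text
time: 19.97
eef_pos: [0.5668, 0.0377, 0.1069]
eef_rot: [[-0.997, 0.079, -0.0], [0.079, 0.997, 0.006], [0.001, 0.006, -1.0]]
wrist_force: [0.2, 0.2, -1.4]
gripper_width: 0.148
```

>>> {"fn": "carry_out", "kwargs": {"targets": [[5,[0,0,-0.03],0],[5,[0,0,-0.03],0]]}}

```text
time: 20.13
eef_pos: [0.5671, 0.0377, 0.1059]
eef_rot: [[-0.997, 0.079, 0.001], [0.079, 0.997, 0.006], [-0.0, 0.006, -1.0]]
wrist_force: [0.2, -0.2, 1.7]
gripper_width: 0.153
```

>>> {"fn": "carry_out", "kwargs": {"targets": [[5,[0,0,-0.03],0],[5,[0,0,-0.03],0]]}}

```text
time: 20.3
eef_pos: [0.5673, 0.0377, 0.1053]
eef_rot: [[-0.997, 0.079, 0.001], [0.079, 0.997, 0.006], [-0.001, 0.006, -1.0]]
wrist_force: [-0.9, -0.3, 6.1]
gripper_width: 0.155
```

>>> {"fn": "carry_out", "kwargs": {"targets": [[5,[0,0,-0.03],0],[5,[0,0,-0.03],0]]}}

```text
time: 20.47
eef_pos: [0.5674, 0.0377, 0.1051]
eef_rot: [[-0.997, 0.079, 0.002], [0.079, 0.997, 0.006], [-0.001, 0.006, -1.0]]
wrist_force: [-4.2, 0.2, 10.4]
gripper_width: 0.152
```

It's on the stop: the force rises to 10 N with no more travel. I'll release and back off upward.

>>> {"fn": "carry_out", "kwargs": {"targets": [[5,[0,0,0.02],0],[20,[0,0,0.02],0],[35,[0,0,0.02],0],[35,[0,0,0.02],0],[35,[0,0,0.02],0]]}}

```text
time: 20.88
eef_pos: [0.5674, 0.0377, 0.1057]
eef_rot: [[-0.997, 0.079, 0.002], [0.079, 0.997, 0.006], [-0.001, 0.006, -1.0]]
wrist_force: [0.2, 0.6, 0.2]
gripper_width: 0.408
```

```bash
python3 st.py; python3 look.py w18; python3 -c "
from h import *
a=cv2.imread('pics/w18.png')[165:345,235:415];cv2.imwrite('pics/w18d.png',cv2.resize(a,None,fx=3.3,fy=3.3,interpolation=cv2.INTER_CUBIC))"
```

```text
20.8833 q [ -3.7563  26.8553 -13.4277  49.6353   0.3279   0.7708] p [0.5674 0.0377 0.1057] yaw 175.47292650683147 tilt(row z) [-0.0773  0.3289] tool z [ 0.0018  0.0056 -1.    ] F [0.2073 0.5812 0.2191] w 0.40802396371433436
20.8833 [0.5674 0.0377 0.1057] 175.47292650683147 [0.2073 0.5812 0.2191] 0.40802396371433436
```

View pics/w18d.png

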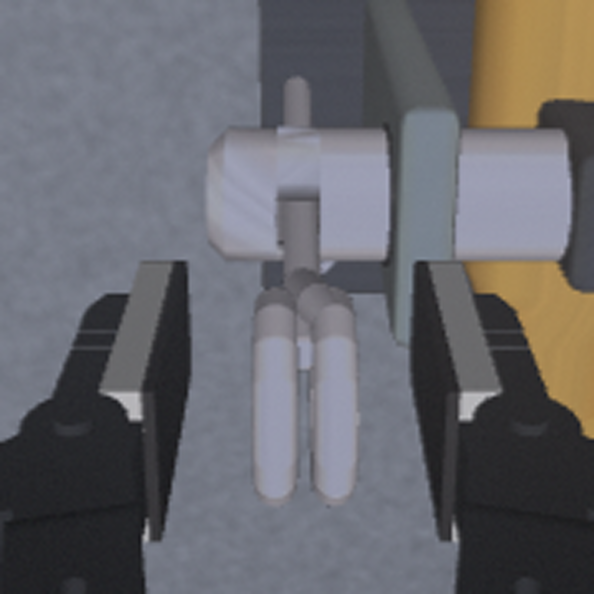

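The fingers are clear on both sides and the clip stands in place. I'll rise and check.

>>> {"fn": "carry_out", "kwargs": {"targets": [[35,[0,0,0.3],0],[35,[0,0,0.8],0],[35,[0,0,1.6],0],[35,[0,0,2.4],0],[35,[0.5,-0.5,3.0],0],[35,[1.0,-1.2,3.0],0],[35,[1.0,-2.0,3.0],0],[35,[1.0,-2.5,3.0],0],[35,[1.0,-2.5,3.0],0]]}}

```text
time: 21.68
eef_pos: [0.6076, -0.0661, 0.2254]
eef_rot: [[-0.997, 0.082, 0.002], [0.082, 0.997, 0.004], [-0.001, 0.004, -1.0]]
wrist_force: [0.1, 0.2, 0.2]
gripper_width: 0.414
```

```bash
python3 st.py; python3 look.py w19; python3 -c "
from h import *
s=manip.camera('scene');cv2.imwrite('pics/s19f.png',s)
a=s[165:275,320:430];cv2.imwrite('pics/s19.png',cv2.resize(a,None,fx=5.4,fy=5.4,interpolation=cv2.INTER_CUBIC))
a=manip.camera('top');cv2.imwrite('pics/t19.png',a)"
```

```text
21.6833 q [-13.2013  26.3075   4.7297  68.3864   0.2659  -8.4749] p [ 0.6076 -0.0661  0.2254] yaw 175.2734811857572 tilt(row z) [-0.0746  0.2577] tool z [ 0.0017  0.0044 -1.    ] F [0.1245 0.1907 0.1933] w 0.4141295429247584
21.6833 [ 0.6076 -0.0661  0.2254] 175.2734811857572 [0.1245 0.1907 0.1933] 0.4141295429247584
```

View pics/w19.png

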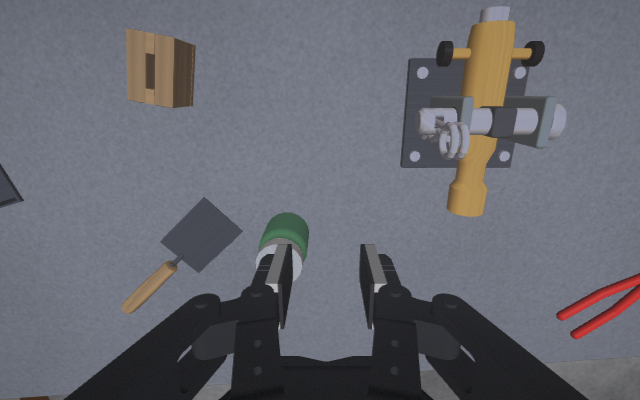

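View pics/s19.png

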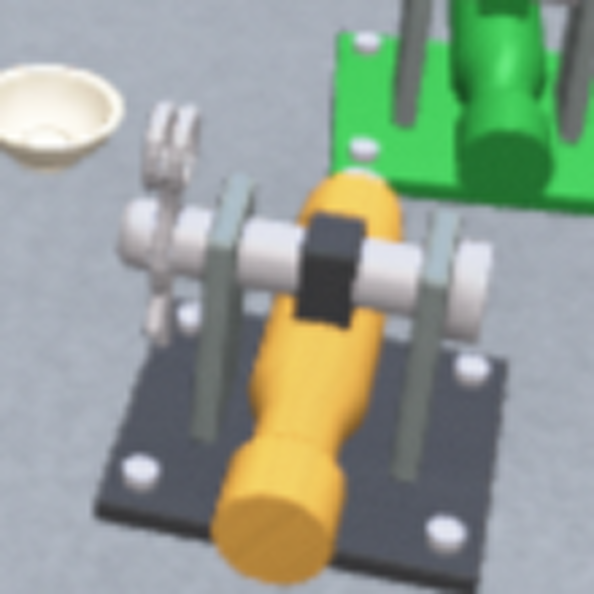

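View pics/t19.png

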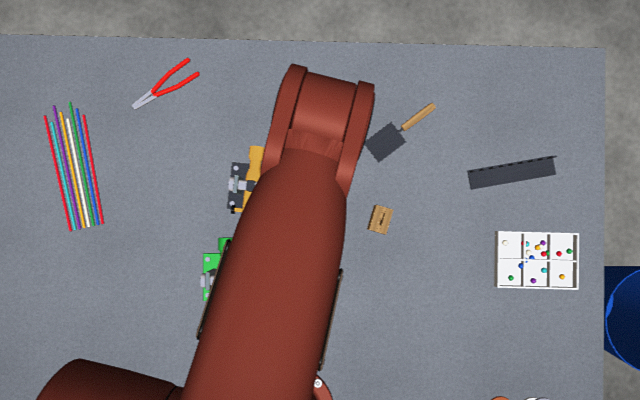

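The clip stands upright across the shaft at scene crop (160,220). Its bent leg is round the shaft, the head is tight on the +y cheek, and the jar, paddle and dish are where they were. I'll hand in.

Run:
```python
from h import *
np.set_printoptions(precision=4,suppress=True)
f=lambda p,s,o:np.array(p)/s+np.array(o)-0.5+0.5/s
# coil centre in scene crop, expected home coil
e=np.array([.5635,.0937])-.056*np.array([.0798,.9968])+.007*np.array([.9968,-.0798])
print('expected',proj('scene',[[*e,.125]])[0],'seen',f((172,146),5.4,(320,165)))
print(manip.job_done())
```

```text
expected [351.1783 190.283 ] seen [351.4444 191.6296]
the job is handed in; nothing more can be done
None
```

The pin is pushed home and the R-clip is snapped on and fully down. I let go and handed the job in at about 22 s. No verdict came back.

- **Pin:** I pushed it by its head along its axis. The force stepped from 3 to 12 N with no more movement, and the pictures show the head tight against the cheek.
- **Clip:** The straight leg went through the cross-hole without resistance. The bent leg rode over with about 4 N of push, pulled down with about 9 N as it snapped, then relaxed. Pushing on, the force rose to about 10 N with no more travel, so the clip is on its stop.
- **Last checks:**
  - After release, the coil shows at scene pixel (351.4, 191.6) against an expected (351.2, 190.3). That is about 1 pixel low.
  - The gripper was clear, with about zero force on the wrist.
  - The dish, jar and paddle look unmoved, but I compared them by eye only and took no measurement. In the last top view the arm hid the jar and the dish.
- **Disagreed on the way:**
  - Early on, joint 6 reached its +180° limit and tilted the tool about 4°. I removed that tilt by over-reaching, with joint 3 at its upper limit. About 0.3° of tilt, picked up while pushing the pin, was left during the insertion.
  - My first reading of the clip tip's position was about 2 mm out, and a closer view corrected it before insertion.

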